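# Clean the nougat press and set its roller gap with the gauge blade

### The arm

A 6-joint arm with a two-finger parallel gripper is mounted at the origin on a cart in front of the work surface, level with it; the furniture and walls round the work are solid. World frame = base frame: x ahead of the robot, y to its left, z up, the work surface at z = 0. Lengths are in mm, angles in rad, forces in N, time in s.
With the tool pointing down it reaches from about 225 to 725 mm from the base axis. Payload 3.1 kg.
Tool frame: the origin (TCP) lies on the mounting face of the last link; the fingertips stand 173 mm ahead of it and the grasp point (between the pads) lies 155 mm ahead of it; x points along the fingers, z is the direction in which the jaws open and shut, and the axes are right-handed (so a half turn about x gives the same grasp; the last joint's range is limited). The gripper opens to 85 mm and grips with 20 to 120 N. Pads are 22 mm wide; open, the fingers measure 114 mm over their backs; the gripper's body (76 mm by 85 mm) begins 54 mm behind the grasp point. The pads swing forward as they close: fully open they stand 13 mm farther back than shut.
Start: joints at [1.167, 0.048, 0.099, 1.622, 0, 1.443], TCP at [142.974, 505.15, 404.712] pointing down, gripper open.
Joint ranges: [-2.91, 2.91], [-0.99, 1.94], [-1.21, 1.42], [-2.12, 2.29], [-1.49, 1.47], [-3.14, 3.14]. Speed limits (rad/s): [2.79, 2.79, 3.14, 3.14, 3.14, 3.14].

### API

Orientations are given as a 3x3 rotation matrix whose columns are the frame's x, y, z axes.
In Python, from workcell import env gives the robot as it stands.
- The arm moves only by the tool servo_tool, never from a script. Its argument "increments" is a list that holds one entry, the list of rows, each a list of 5 numbers: the shift along the world's x, y, z in m, then the turn about the world's z in rad, then the finger opening in m, from 0 to 0.0854. In form: [[[tx, ty, tz, spin, grip], ...]]. A call has 1 to 5 rows; each row is the pose to reach, as a shift and turn from the pose measured when the call began; what a row does not reach only later rows make up. A row lasts 1/12 s, in which the tool goes at most 41.7 mm and 7.16 degrees, less where a joint would pass 70% of its speed; a pose out of reach is approached as far as the arm can. A call with a gripper value outside its range is refused whole. The fingers move at their own pace and stop on an object; "squeeze" is the grip in N (left out, the last holds). Time passes only in rows, so rows that repeat a pose let the fingers close. It gives the time, the measured TCP pose, the force and the opening at its end, in the units of the state.
- env.state(): the state, without advancing time (a new reading comes with each control period).
- env.grab_frame(name): name is "scene" or "top" or "wrist"; returns a dict with "color" (420x560x3 uint8, blue, green, red), "fx", "fy", "cx", "cy" (pixels), "pose" (4x4, takes a point from camera to world coordinates). Camera axes: x right, y down, z forward; pixel columns grow to the right and rows downward; lengths in mm; the calibration is good to about 2 mm. The wrist camera is an equidistant fisheye: a pixel r from the principal point sees the ray r / f radians off the axis. A picture is of the moment at which its call begins. There is no depth.
- env.job_done(): hands the job in, once; it reports no verdict.
The state is a dict: "time": time; "joints": joint angles; "joint_vel": joint speeds; "joint_torque": joint torques, N m; "tcp_pos": TCP position; "eef_rot": TCP orientation; "force": force on the tool from outside, world axes, zero at the start; "moment": the same for the moment, N m; "grip_width": finger opening in mm.
Only numpy, scipy, OpenCV 4.12 (cv2) and the standard library are available. Lean on these libraries where they do the work, as an engineer would, in place of code of your own. Each camera call takes 0.05 s, during which the arm holds its last target.

### The job

Get the nougat roller press ready for the next batch. First pull every nougat offcut off the bed into the crumb tray with the scraper (do not touch the sweets with the gripper); then slide the gauge blade flat along the bed under the raised roller until its red line is level with the front faces of the uprights, and swing the hand lever towards you until the roller just comes down onto the blade, gently. Leaving the lever and roller at that setting, draw the gauge out and leave it lying flat on the tool mat with the scraper standing there too, without pushing the tin or the honey jar about.

Things in the scene. Friction and masses are not known exactly. Their poses are not given: they have to be found in the camera images.
- press: Bench roller press, fixed, cream enamel and steel, 355 x 160 x 118 mm without its lever. Origin on the counter under it; x points from the crumb tray to the roller (roughly away from the robot), z up. In this frame the flat bed runs from x -145 to +105 mm, its top at z 50 mm, 144 mm wide between side rims that stand 12 mm above it (to y +-79 mm). The other press points below have the same axes.
- crumb_tray (a point): Middle of the floor of the open steel crumb tray, part of the press, in front of the bed (press x -197 mm). Inside 99 (x) x 146 (y) mm, touching the bed's front end; its rim is 36 mm above the counter, 14 mm below the bed.
- nip (a point): On the bed midway between the front faces of the two uprights (press x 45, y 0, z 50 mm): the gauge's red line goes here. Uprights run from here 60 mm back; the slot between them is 65.4 mm wide. Flared guide plates, 30 mm high, reach 23 mm forward of here and widen the mouth to 81 mm. A crosshead joins the uprights, from 1 mm forward of here, 106 to 118 mm above the counter.
- lever (a joint): Hand lever on the right-hand side of the press; rad, 0 = leaning back (starts at 0 to 0.25), growing as its top swings towards the crumb tray, stop at 1.2. It turns an eccentric that lowers the roller, whose gap to the bed is 9.2 mm + 12 mm x sin(0.6 - angle): 16 mm at 0, 8 mm at 0.70. Stiff (0.3 N m, about 4 N at the grip), stays where it is left.
- lever_grip (a point): Middle of the lever's black round grip, 20 mm thick, 44 mm long (along press y), standing out to the right (-y) of the press, from 62 to 106 mm off its middle plane; 75 mm from the lever's pivot, which lies at press x 84 mm, 77 mm above the counter. At 0 the lever leans 0.5 rad back (+x) from upright. The flat lever arm is at 61 to 69 mm.
- roller_axis (a point): Middle of the axis of the white roller, 36 mm in diameter, 56 mm long (along y), which turns freely: the roller's underside is 18 mm below this point. It hangs between the uprights, about 29 mm behind nip.
- mat: Dark rubber tool mat fixed on the counter, 150 (x) x 240 (y) x 3 mm; origin at the centre of its underside.
- gauge_handle (a point): Gauge: aluminium blade 8 x 60 x 175 mm lying flat, with an upright blue handle. This is the handle's centre, 33 mm above the blade's underside; x points along the blade to its tip, z up. The handle is 50 (x) x 16 (y) mm, 8 to 58 mm above the underside. The blade runs from 30 mm behind this point to 145 mm ahead; the tip's corners are cut off about 10 mm. 0.2 kg.
- gauge_line (a point): Middle of the red line across the gauge blade, 85 mm ahead of the handle's centre and 60 mm from the tip, half-way through the plate (4 mm above its underside). Axes as gauge_handle.
- scraper_handle (a point): Scraper: white nylon block 34 (x) x 136 (y) x 20 mm with an upright wooden handle on its middle, 34 (x) x 28 (y) mm, from 20 to 69 mm above the underside. This point is in the handle, 44 mm above the underside. It stands on the block's long underside. 0.2 kg.
- offcut_1_mid (a point): Nougat offcut 1, rigid cream-coloured stick with nuts, 60 x 20 x 18 mm (x along it), its centre; lies on the front part of the bed (or absent). 30 g.
- offcut_2_mid (a point): Nougat offcut 2, rigid cream-coloured stick with nuts, 60 x 20 x 18 mm (x along it), its centre; lies on the front part of the bed (or absent). 30 g.
- offcut_3_mid (a point): Nougat offcut 3, rigid cream-coloured stick with nuts, 60 x 20 x 18 mm (x along it), its centre; lies on the front part of the bed (or absent). 30 g.
- offcut_4_mid (a point): Nougat offcut 4, rigid cream-coloured stick with nuts, 60 x 20 x 18 mm (x along it), its centre; lies on the front part of the bed (or absent). 30 g.
- gauge: The gauge blade as a  its origin lies on its underside below the handle's centre, axes as gauge_handle.
- scraper: The scraper as a  its origin lies at the centre of its underside.
- pastille_tin_3_mid (a point): Bystander: round yellow pastille tin, 65 mm across, 36 mm high; point 30 mm up.
- honey_jar_mid (a point): Bystander: honey jar with yellow lid, 54 mm across, 75 mm high; point 30 mm up.
- offcut_1: Offcut 1 as a  its origin lies at the centre of its underside (None when absent).
- offcut_2: Offcut 2 as a  its origin lies at the centre of its underside (None when absent).
- offcut_3: Offcut 3 as a  its origin lies at the centre of its underside (None when absent).
- offcut_4: Offcut 4 as a  its origin lies at the centre of its underside (None when absent).
Things that resemble listed ones, but are neither listed nor needed, are in the scene too. What is shaped like the offcut_2 but black is not meant.

How it is judged (in metres and radians):
On the way, in this order (a step that is already met when the one before it is completed fails the run):
1. every offcut lies in the crumb tray (x of offcut_1_mid in the frame of press between -0.25 and -0.145 m and y of offcut_1_mid in the frame of press between -0.076 and 0.076 m and z of each of offcut_1_mid, offcut_2_mid, offcut_3_mid, offcut_4_mid in the frame of press below 0.046 m and x of offcut_2_mid in the frame of press between -0.25 and -0.145 m and y of offcut_2_mid in the frame of press between -0.076 and 0.076 m and x of offcut_3_mid in the frame of press between -0.25 and -0.145 m and y of offcut_3_mid in the frame of press between -0.076 and 0.076 m and x of offcut_4_mid in the frame of press between -0.25 and -0.145 m and y of offcut_4_mid in the frame of press between -0.076 and 0.076 m), for 0.2 s.
2. the gauge blade lies flat on the bed under the roller, its red line within 6 mm of the uprights' front faces, square in the slot, the roller not yet down (x of gauge_line in the frame of press between 0.039 and 0.051 m and y of gauge_line in the frame of press between -0.006 and 0.006 m and z of gauge_line in the frame of press between 0.05 and 0.058 m and angle between the x axis of gauge_line and the x axis of press, either way round below 0.1 rad and z of roller_axis in the frame of press above 0.0782 m), for 0.3 s.
3. with the gauge in place (line within 10 mm), the roller is down on the blade (x of gauge_line in the frame of press between 0.035 and 0.055 m and y of gauge_line in the frame of press between -0.006 and 0.006 m and z of gauge_line in the frame of press between 0.05 and 0.058 m and angle between the x axis of gauge_line and the x axis of press, either way round below 0.1 rad and z of roller_axis in the frame of press between 0.0745 and 0.0772 m), for 0.3 s.
At the end, for the whole second after the job is handed in: Offcuts in the crumb tray; roller gap 6.5 to 9.5 mm; gauge lying flat with its handle and line on the mat, scraper standing with its handle over the mat; all at rest (all of step 1 and z of roller_axis in the frame of press between 0.0745 and 0.0775 m and x of gauge_handle in the frame of mat between -0.07 and 0.07 m and y of gauge_handle in the frame of mat between -0.11 and 0.11 m and z of gauge_handle in the frame of mat below 0.042 m and x of scraper_handle in the frame of mat between -0.07 and 0.07 m and y of scraper_handle in the frame of mat between -0.11 and 0.11 m and z of scraper_handle in the frame of mat below 0.055 m and x of gauge_line in the frame of mat between -0.085 and 0.085 m and y of gauge_line in the frame of mat between -0.14 and 0.14 m and z of gauge_line in the frame of mat below 0.02 m and angle between each of gauge_handle, scraper_handle's own z axis and vertical below 0.1 rad and linear speed of each of gauge, scraper below 0.02 m/s); the robot touches nothing.
It fails at once if a nougat offcut touched by the gripper's fingers (contact force between the fingers and offcut_1 above 0.5 N or contact force between the fingers and offcut_2 above 0.5 N or contact force between the fingers and offcut_3 above 0.5 N or contact force between the fingers and offcut_4 above 0.5 N).
It fails at once if the roller forced down on the gauge with more than 60 N (contact force between lever and gauge above 60 N).
It fails at once if the tin or the honey jar pushed more than 30 mm or tipped (distance of any of pastille_tin_3_mid, honey_jar_mid from where it was at the start of the episode above 0.03 m or angle between any of pastille_tin_3_mid, honey_jar_mid's own z axis and vertical above 0.4 rad).
Of offcut_1, offcut_2, offcut_3, offcut_4 only 2 to 4 are there at a start; the rules pass over those that are not, and their reading is None.
At some moment in a run one of scraper, gauge may be knocked a few centimetres aside while the robot is not near it.
It also fails if it takes over 210 s, if anything falls off the work surface, if the arm or the gripper's body presses on something with over 40 N, if the wrist force passes 120 N, or if a joint passes its speed limit or range.

## Working session

There is one attempt and no reset: what is moved stays moved. The work goes in short steps, Python scripts to look and compute and a tool call to move; the robot and the scene stay as the last step left them, time stands still between calls to the robot, and variables do not carry over. Pictures are saved under pics/ and viewed, and the job is handed in when it is done.

Besides the shell and the picture viewer there is one more tool, called after "Call:" as name(argument=value, ...), one argument or row to a line, values as JSON. servo_tool: Moves the arm, as the interface text tells. Its arguments: {"type":"object","properties":{"increments":{"type":"array"},"squeeze":{"type":"number"}},"required":["increments"]}

```bash
ls; mkdir -p pics
cat > h.py <<'E'
import numpy as np, cv2
from workcell import env
def grab(n,f):
    d=env.grab_frame(n); cv2.imwrite('pics/'+f+'.png',d['color']); np.save('pics/'+f+'.npy',{k:d[k] for k in d},allow_pickle=True); return d
def load(f): return np.load('pics/'+f+'.npy',allow_pickle=True).item()
def ray(d,u,v,fish=False):
    x=(u-d['cx'])/d['fx'];y=(v-d['cy'])/d['fy']
    if fish:
        r=np.hypot(x,y); s=np.sin(r)/r if r>1e-9 else 1
        c=np.array([x*s,y*s,np.cos(r)])
    else: c=np.array([x,y,1.])
    P=np.array(d['pose']); w=P[:3,:3]@c
    return P[:3,3],w/np.linalg.norm(w)
def onz(d,u,v,z,fish=False):
    o,w=ray(d,u,v,fish); return o+w*(z-o[2])/w[2]
def tri(rs):
    A=np.zeros((3,3));b=np.zeros(3)
    for o,w in rs:
        M=np.eye(3)-np.outer(w,w);A+=M;b+=M@o
    p=np.linalg.solve(A,b); return p,[np.linalg.norm((np.eye(3)-np.outer(w,w))@(p-o)) for o,w in rs]
def proj(d,p,fish=False):
    P=np.array(d['pose']);c=P[:3,:3].T@(np.array(p,float)-P[:3,3])
    if fish:
        t=np.arctan2(np.hypot(c[0],c[1]),c[2]);n=np.hypot(c[0],c[1]);x,y=c[0]/n*t,c[1]/n*t
    else: x,y=c[0]/c[2],c[1]/c[2]
    return d['fx']*x+d['cx'],d['fy']*y+d['cy']
E
python3 - <<'E'
from h import *
np.set_printoptions(precision=4,suppress=True)
for n in ['scene','top','wrist']:
    d=grab(n,n+'0'); print(n,d['fx'],d['fy'],d['cx'],d['cy']);print(np.array(d['pose']))
s=env.state(); print(s)
E
```

```text
pics
scene 523.1078030911054 523.1078030911054 269.890154090793 212.3344235191026
[[  -0.8379   -0.3167    0.4446  -84.9606]
 [  -0.5454    0.4531   -0.7051 1038.9697]
 [   0.0219   -0.8333   -0.5524  849.6929]
 [   0.        0.        0.        1.    ]]
top 406.51612513605517 406.51612513605517 274.7887410067688 211.61378203106736
[[  -0.0085   -0.9992    0.0398  438.6348]
 [  -1.        0.0084   -0.0021  116.8715]
 [   0.0017   -0.0398   -0.9992 1136.1735]
 [   0.        0.        0.        1.    ]]
wrist 325.19226210127806 325.19226210127806 282.0564833211409 207.03364957385034
[[  0.2723   0.9208   0.2793  71.7074]
 [  0.9622  -0.26    -0.0809 524.9344]
 [ -0.0019   0.2908  -0.9568 372.1677]
 [  0.       0.       0.       1.    ]]
{'time': 0.15, 'joints': array([ 1.1672,  0.0486,  0.0979,  1.622 , -0.    ,  1.443 ]), 'joint_vel': array([ 0.0005, -0.0001,  0.0057, -0.0006, -0.0001, -0.0002]), 'joint_torque': array([  0.0018, -33.926 ,  32.0424,   0.0154,  -0.0002,  -0.    ]), 'tcp_pos': array([142.9   , 505.0033, 403.7616]), 'eef_rot': array([[-0.0007, -0.9622,  0.2723],
       [-0.0017,  0.2723,  0.9622],
       [-1.    ,  0.0002, -0.0019]]), 'force': array([ 0.8277, -0.283 , -0.1442]), 'moment': array([ 0.022 , -0.0425, -0.0012]), 'grip_width': 85.48541363303046}
```

View pics/scene0.png

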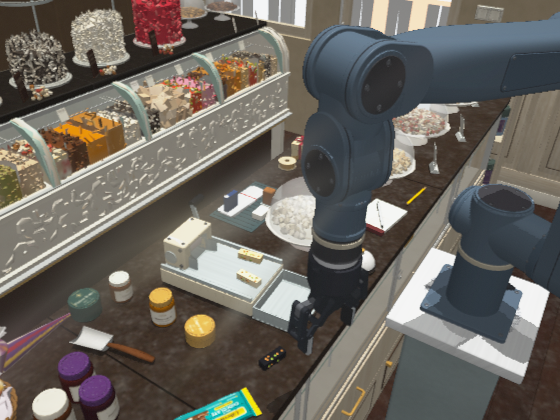

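View pics/top0.png

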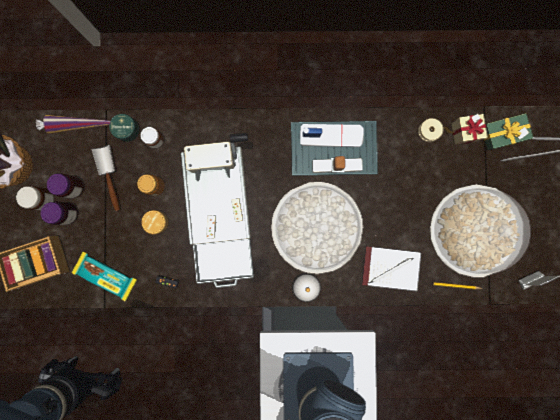

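View pics/wrist0.png

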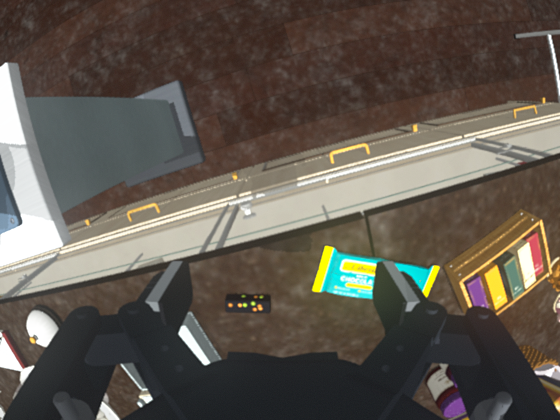

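Run:
```python
from h import *
d=load('top0');c=d['color']
cv2.imwrite('pics/z1.png',cv2.resize(c[120:295,130:270],None,fx=4.2,fy=3.4*1.0,interpolation=cv2.INTER_CUBIC)[:600])
cv2.imwrite('pics/z1.png',cv2.resize(c[125:290,160:270],None,fx=3.6,fy=3.6,interpolation=cv2.INTER_CUBIC))
cv2.imwrite('pics/z2.png',cv2.resize(c[115:185,280:390],None,fx=7,fy=7,interpolation=cv2.INTER_CUBIC))
d=load('scene0');c=d['color']
cv2.imwrite('pics/z3.png',cv2.resize(c[170:350,140:340],None,fx=3.3,fy=3.3,interpolation=cv2.INTER_CUBIC))
```

```text
(no output)
```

View pics/z1.png

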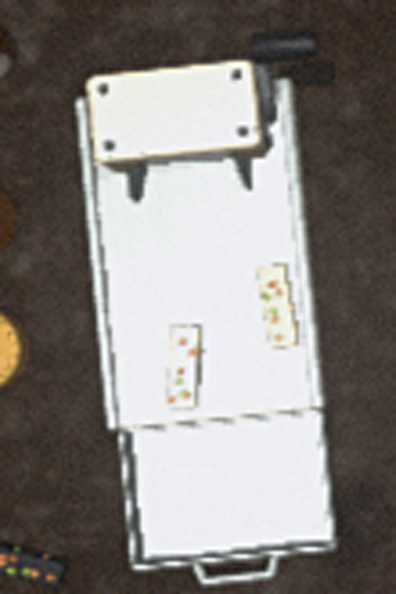

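View pics/z2.png

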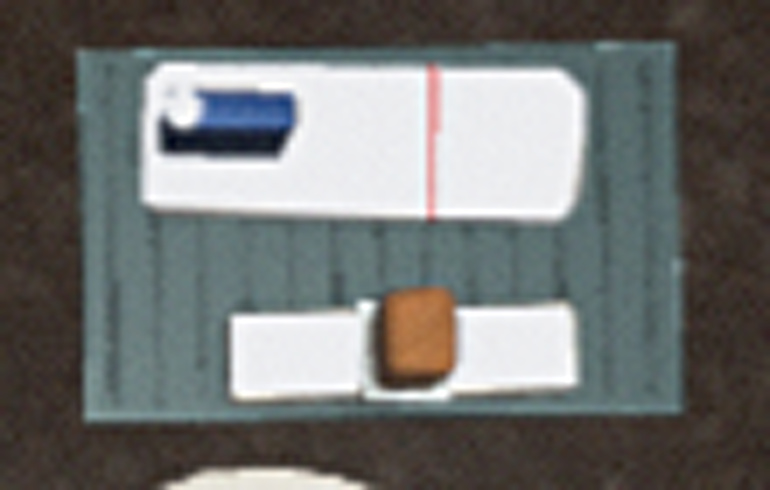

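View pics/z3.png

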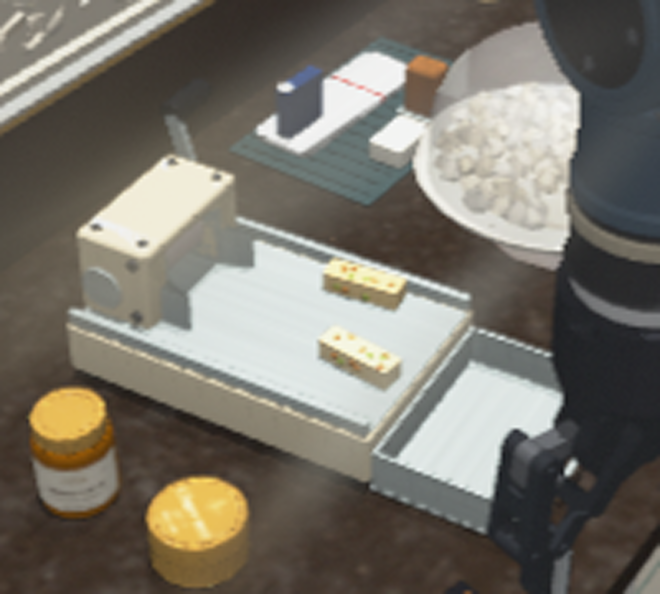

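Run:
```python
from h import *
np.set_printoptions(precision=1,suppress=True)
d=load('top0')
f=lambda u,v,z:onz(d,160+u/3.6-.4,125+v/3.6-.4,z)
for n,u,v,z in [('rimFL',108,429,62),('rimFR',325,408,62),('rimBL',78,100,62),('rimBR',290,80,62),('trayFL',133,568,36),('trayFR',335,547,36),('chBL',87,78,118),('chBR',250,62,118),('chFR',265,148,118),('chFL',98,160,118),('grip l',254,45,140),('grip r',315,45,140)]:
  print(n,f(u,v,z))
g=lambda u,v,z:onz(d,280+u/7-.4,115+v/7-.4,z)
for n,u,v,z in [('matBL',78,48,3),('matBR',675,42,3),('matFR',684,412,3),('matFL',85,420,3),('ghandle top L',160,108,61),('gh top R',295,108,61),('lineB',432,65,11),('lineF',432,220,11),('gauge rear',142,135,11),('gauge tip',585,140,11),('gBl',160,62,11),('gFl',150,210,11),('scr FL',230,400,23),('BL',230,315,23),('BR',575,303,23),('FR',578,388,23),('sh BL',388,290,72),('sh FR',455,372,72),('sh FL',385,378,72),('sh BR',455,290,72)]:
  print(n,g(u,v,z))
print('bowl',onz(d,272,227,80),onz(d,362,227,80),onz(d,317,182,80))
```

```text
rimFL [398.5 339.9  62. ]
rimFR [412.5 181.   62. ]
rimBL [641.2 362.   62. ]
rimBR [654.8 205.4  62. ]
trayFL [293.8 326.6  36. ]
trayFR [308.1 175.7  36. ]
chBL [646.1 342.9 118. ]
chBR [656.4 228.7 118. ]
chFR [595.7 218.5 118. ]
chFL [588.3 335.2 118. ]
grip l [663.5 223.5 140. ]
grip r [663.1 181.7 140. ]
matBL [737.4  67.5   3. ]
matBR [ 737.9 -172.7    3. ]
matFR [ 588.4 -173.6    3. ]
matFL [587.1  66.2   3. ]
ghandle top L [698.8  39.   61. ]
gh top R [698.3 -12.5  61. ]
lineB [727.3 -73.4  11. ]
lineF [665.  -72.5  11. ]
gauge rear [700.   42.7  11. ]
gauge tip [ 696.6 -134.    11. ]
gBl [729.4  35.2  11. ]
gFl [669.9  39.8  11. ]
scr FL [591.9  10.   23. ]
BL [625.5   9.6  23. ]
BR [ 629.2 -126.3   23. ]
FR [ 595.5 -126.9   23. ]
sh BL [626.3 -45.3  72. ]
sh FR [595.1 -70.   72. ]
sh FL [593.  -43.7  72. ]
sh BR [626.1 -70.5  72. ]
bowl [440.8 122.3  80. ] [ 438.8 -111.5   80. ] [557.1   4.   80. ]
```

```bash
cat >> h.py <<'E'
def PR(x,y,z,o=(550.,273.6),a=.092):
    return np.array([o[0]+x*np.cos(a)-y*np.sin(a),o[1]+x*np.sin(a)+y*np.cos(a),z])
def toP(p,o=(550.,273.6),a=.092):
    dx,dy=p[0]-o[0],p[1]-o[1]; return np.array([dx*np.cos(a)+dy*np.sin(a),-dx*np.sin(a)+dy*np.cos(a)])
E
python3 - <<'E'
from h import *
np.set_printoptions(precision=1,suppress=True)
t=load('top0');s=load('scene0')
f=lambda u,v:ray(t,160+u/3.6-.4,125+v/3.6-.4)
g=lambda u,v:ray(t,280+u/7-.4,115+v/7-.4)
h=lambda u,v:ray(s,140+u/3.3-.4,170+v/3.3-.4)
for n,a,b in [('scr top',g(420,331),h(427,68)),('gauge top',g(228,108),h(299,76)),('grip',f(284,45),h(187,105)),('chFL',f(98,160),h(143,245)),('rimFL',f(108,429),h(367,440)),('rimFR',f(325,408),h(470,302)),('trayrimFR',f(335,547),h(560,352))]:
  p,e=tri([a,b]);print(n,p,e,toP(p))
for n,u,v in [('a back',270,265),('a front',285,346),('a mid',278,306),('b back',185,325),('b front',183,407),('b mid',184,366)]:
  o,w=f(u,v); print(n,toP(o+w*(68-o[2])/w[2]))
for u,v in [(290,100),(145,175),(60,215)]: print('case',onz(s,u,v,0))
# overlay press
c=s['color'].copy();c2=t['color'].copy()
for P in [(-145,79,62),(-145,-79,62),(105,79,62),(105,-79,62),(45,0,50),(22,40,80),(22,-40,80),(44,60,118),(44,-60,118),(-250,75,36),(-250,-75,36),(-145,72,50),(-145,-72,50)]:
  for d,im in ((s,c),(t,c2)):
    u,v=proj(d,PR(*P)); cv2.circle(im,(round(u*4),round(v*4)),3,(0,0,255),1) if 0 else cv2.drawMarker(im,(round(u),round(v)),(0,0,255),0,5)
cv2.imwrite('pics/z4.png',np.vstack([cv2.resize(c[185:345,140:340],None,fx=2.8,fy=1.85),cv2.resize(c2[125:290,160:330],None,fx=3.3,fy=1.8)[:, :560]]))
cv2.imwrite('pics/z4.png',cv2.resize(np.hstack([c[180:350,140:340],c2[125:295,160:270]]),None,fx=2.5,fy=2.5))
E
```

```text
scr top [611.8 -58.2  65.2] [np.float64(0.04873420928119759), np.float64(0.04873420928120513)] [  31.1 -336.1]
gauge top [698.4  13.3  62.2] [np.float64(0.16486878000734342), np.float64(0.16486878000747437)] [ 123.8 -272.9]
grip [662.1 202.4 143.8] [np.float64(0.4174072052852363), np.float64(0.4174072052851294)] [105.1 -81.2]
chFL [589.2 335.2 123.7] [np.float64(2.1002856056586707), np.float64(2.1002856056586774)] [44.7 57.8]
rimFL [397.8 342.5  48.8] [np.float64(0.26229200288092963), np.float64(0.2622920028807327)] [-145.2   82.6]
rimFR [414.1 182.6  52.4] [np.float64(2.116740355042284), np.float64(2.116740355042345)] [-143.7  -78.2]
trayrimFR [323.  182.5  49. ] [np.float64(15.286354997208045), np.float64(15.286354997207901)] [-234.4  -69.8]
a back [-37.4 -50.2]
a front [-97.4 -55.4]
a mid [-67.8 -53.1]
b back [-74.8  15.8]
b front [-134.2   22.8]
b mid [-104.5   19.3]
case [1010.4 -838.5    0. ]
case [1053.1    3.3    0. ]
case [1085.9  311.7    0. ]
```

View pics/z4.png

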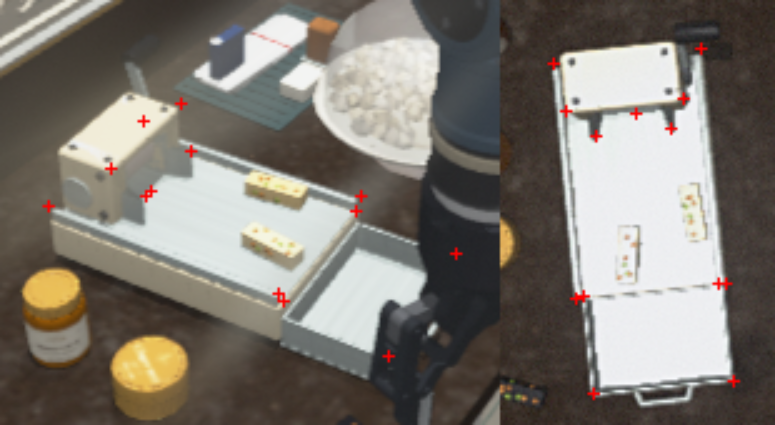

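Call:
servo_tool(
  increments=[
    [[0.13,-0.155,0,0.1,0.06],[0.13,-0.155,0,0.1,0.06],[0.13,-0.155,0,0.1,0.06],[0.13,-0.155,0,0.1,0.06],[0.13,-0.155,0,0.1,0.06]],
  ],
  squeeze=40,
)

```text
time: 0.57
tcp_pos: [273.7, 348.1, 403.4]
eef_rot: [[-0.0, -0.985, 0.175], [-0.003, 0.175, 0.985], [-1.0, 0.0, -0.003]]
force: [1.1, 1.0, 0.6]
grip_width: 60.0
```

Call:
servo_tool(
  increments=[
    [[0.13,-0.155,0,0.1,0.06],[0.13,-0.155,0,0.1,0.06],[0.13,-0.155,0,0.1,0.06],[0.13,-0.155,0,0.1,0.06],[0.13,-0.155,0,0.1,0.06]],
  ],
)

```text
time: 0.98
tcp_pos: [404.5, 191.2, 403.2]
eef_rot: [[-0.0, -0.997, 0.076], [-0.003, 0.076, 0.997], [-1.0, -0.0, -0.003]]
force: [0.7, 0.8, -0.4]
grip_width: 59.9
```

Call:
servo_tool(
  increments=[
    [[0.13,-0.155,0,0.1,0.06],[0.13,-0.155,0,0.1,0.06],[0.13,-0.155,0,0.1,0.06],[0.13,-0.155,0,0.1,0.06],[0.13,-0.155,0,0.1,0.06]],
  ],
)

```text
time: 1.4
tcp_pos: [535.6, 33.9, 402.7]
eef_rot: [[-0.0, -1.0, -0.023], [-0.003, -0.023, 1.0], [-1.0, 0.0, -0.003]]
force: [1.0, 0.5, 0.3]
grip_width: 59.9
```

Call:
servo_tool(
  increments=[
    [[0.04,-0.055,-0.06,0.0,0.06],[0.075,-0.092,-0.1,0.0,0.06],[0.075,-0.092,-0.1,0.0,0.06],[0.075,-0.092,-0.1,0.0,0.06],[0.075,-0.092,-0.1,0.0,0.06]],
  ],
)

```text
time: 1.82
tcp_pos: [610.9, -61.7, 294.7]
eef_rot: [[-0.01, -1.0, -0.018], [-0.002, -0.018, 1.0], [-1.0, 0.01, -0.002]]
force: [-1.0, 0.5, -0.2]
grip_width: 59.7
```

Run:
```python
from h import *
grab('wrist','w1');grab('top','t1');grab('scene','s1')
d=load('w1');print(np.array(d['pose']).round(3))
print(env.state()['tcp_pos'])
```

```text
[[-1.80000e-02  9.59000e-01  2.81000e-01  5.36592e+02]
 [ 1.00000e+00  1.80000e-02  3.00000e-03 -6.33370e+01]
 [-2.00000e-03  2.81000e-01 -9.60000e-01  2.63943e+02]
 [ 0.00000e+00  0.00000e+00  0.00000e+00  1.00000e+00]]
[610.26953325 -58.01246766 302.16666596]
```

View pics/w1.png

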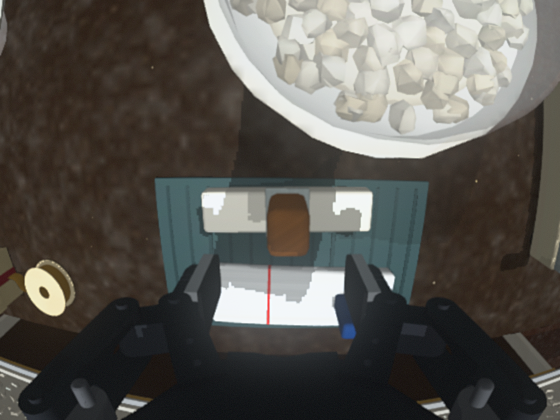

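View pics/s1.png

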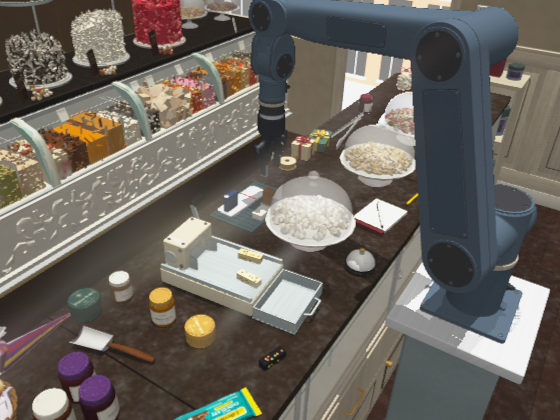

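Run:
```python
from h import *
d=load('w1');c=d['color']
cv2.imwrite('pics/z5.png',cv2.resize(c[175:345,190:410],None,fx=3.5,fy=3.5,interpolation=cv2.INTER_CUBIC))
```

```text
(no output)
```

View pics/z5.png

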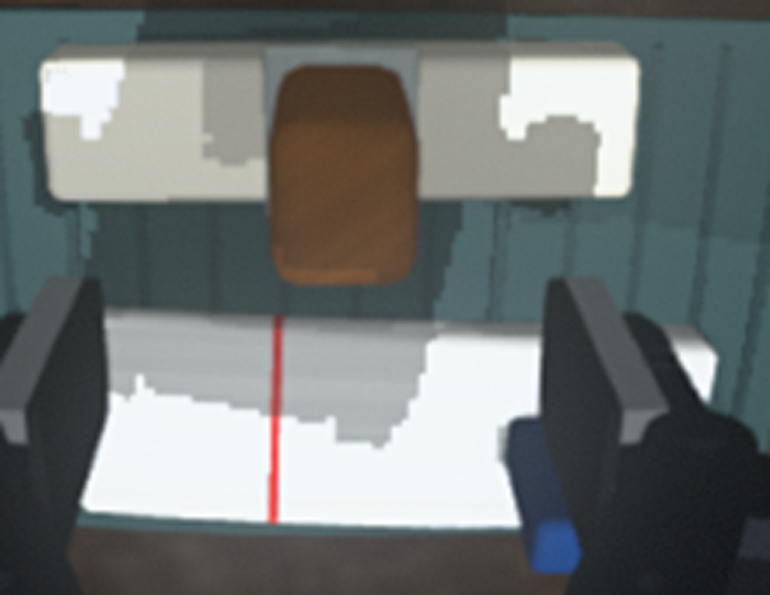

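Run:
```python
from h import *
np.set_printoptions(precision=1,suppress=True)
d=load('w1');t=load('top0')
f=lambda u,v:(190+u/3.5-.36,175+v/3.5-.36)
for n,u,v,z in [('hl f',270,125,72),('hr f',417,125,72),('hl b',275,282,72),('hr b',413,282,72),('B1',42,58,23),('B2',638,58,23),('B3',50,200,23),('B4',632,197,23)]:
  print(n,onz(d,*f(u,v),z,True))
g=lambda u,v:ray(t,280+u/7-.4,115+v/7-.4)
for n,a,b in [('handle top mid',(343.5,203),(420,331)),('B1',(42,58),(578,388)),('B2',(638,58),(230,400)),('B3',(50,200),(575,303)),('B4',(632,197),(230,315))]:
  p,e=tri([ray(d,*f(*a),True),g(*b)]);print(n,p,e[0])
```

```text
hl f [595.2 -72.1  72. ]
hr f [594.7 -46.1  72. ]
hl b [625.6 -71.1  72. ]
hr b [625.2 -45.5  72. ]
B1 [ 595.6 -125.3   23. ]
B2 [593.1   7.4  23. ]
B3 [ 629.3 -125.2   23. ]
B4 [626.1   9.3  23. ]
handle top mid [611.9 -58.4  65.5] 0.3017787091953513
B1 [ 596.3 -127.    19.4] 0.7574213834436934
B2 [593.5   9.2  17.3] 0.8470260227670292
B3 [ 629.3 -125.8   23. ] 0.5256938800214964
B4 [625.8   9.4  22.9] 0.309869021350647
```

Call:
servo_tool(
  increments=[
    [[0.001,-0.0005,-0.035,0.003,0.06],[0.001,-0.0005,-0.065,0.003,0.06],[0.001,-0.0005,-0.085,0.003,0.06],[0.001,-0.0005,-0.098,0.003,0.06],[0.001,-0.0005,-0.098,0.003,0.06]],
  ],
)

```text
time: 2.38
tcp_pos: [609.8, -57.1, 202.2]
eef_rot: [[-0.006, -1.0, -0.027], [-0.001, -0.027, 1.0], [-1.0, 0.006, -0.001]]
force: [-0.2, 0.5, -1.5]
grip_width: 59.7
```

Call:
servo_tool(
  increments=[
    [[0,0,0,0,0.045],[0,0,0,0,0.02],[0,0,0,0,0.015],[0,0,0,0,0.015],[0,0,0,0,0.015]],
  ],
  squeeze=60,
)

```text
time: 2.8
tcp_pos: [611.0, -57.3, 205.0]
eef_rot: [[-0.001, -1.0, -0.027], [-0.001, -0.027, 1.0], [-1.0, 0.002, -0.001]]
force: [-0.8, 0.5, 5.3]
grip_width: 27.4
```

Call:
servo_tool(
  increments=[
    [[0,0,0.03,0,0.015],[0,0,0.065,0,0.015],[0,0,0.1,0,0.015],[0,0,0.13,0,0.015],[0,0.03,0.15,0,0.015]],
  ],
)

```text
time: 3.22
tcp_pos: [611.6, -31.3, 358.9]
eef_rot: [[0.004, -1.0, -0.021], [-0.006, -0.021, 1.0], [-1.0, -0.003, -0.006]]
force: [1.4, -0.3, -0.9]
grip_width: 27.4
```

Call:
servo_tool(
  increments=[
    [[0,0.04,0,0.02,0.015],[-0.01,0.08,0,0.03,0.015],[-0.02,0.12,0,0.05,0.015],[-0.03,0.16,0,0.067,0.015],[-0.04,0.2,0,0.067,0.015]],
  ],
)

```text
time: 3.63
tcp_pos: [570.9, 170.3, 358.6]
eef_rot: [[0.003, -0.996, -0.088], [-0.006, -0.088, 0.996], [-1.0, -0.003, -0.006]]
force: [0.8, 0.3, -1.2]
grip_width: 27.1
```

Call:
servo_tool(
  increments=[
    [[-0.01,0.04,0,0,0.015],[-0.015,0.07,0,0,0.015],[-0.019,0.09,0,0,0.015],[-0.02,0.093,0,0,0.015],[-0.02,0.093,0,0,0.015]],
  ],
)

```text
time: 4.05
tcp_pos: [550.2, 264.6, 358.1]
eef_rot: [[0.003, -0.996, -0.091], [-0.006, -0.091, 0.996], [-1.0, -0.002, -0.007]]
force: [1.1, -0.6, -2.1]
grip_width: 27.8
```

Run:
```python
from h import *
grab('wrist','w2');grab('top','t2');grab('scene','s2')
cv2.imwrite('pics/z6.png',cv2.resize(load('s2')['color'][160:340,140:340],None,fx=3.3,fy=3.3,interpolation=cv2.INTER_CUBIC))
s=env.state();print(s['tcp_pos'],s['eef_rot'])
```

```text
[551.19642237 262.16260113 358.4065124 ] [[ 0.00313335 -0.99625208 -0.08644057]
 [-0.00660249 -0.08645972  0.99623347]
 [-0.99997329 -0.00255082 -0.00684865]]
```

View pics/w2.png

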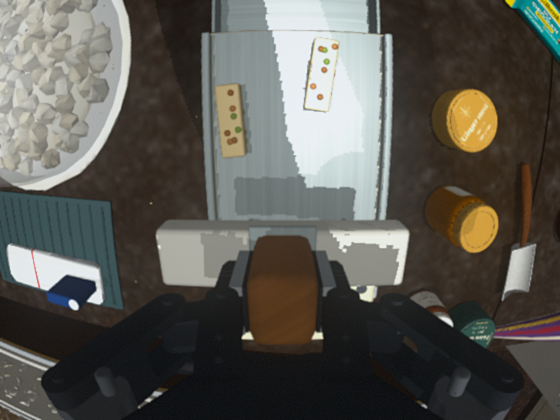

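View pics/z6.png

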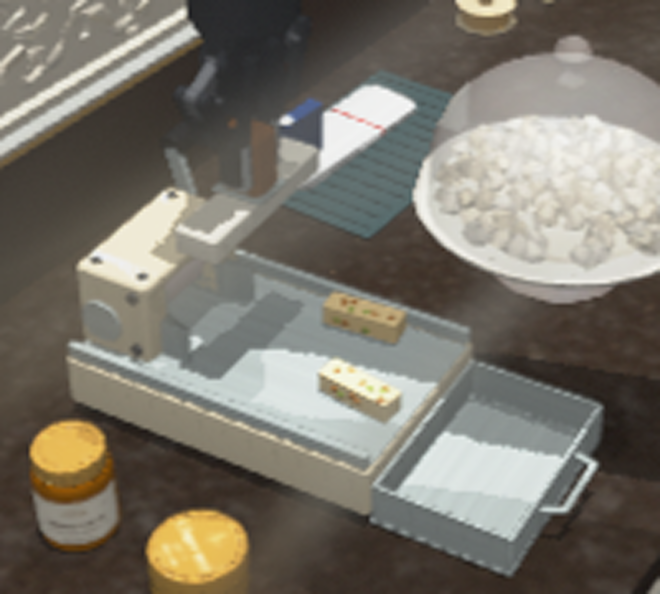

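Run:
```python
from h import *
d=load('w2');c=d['color']
cv2.imwrite('pics/z7.png',cv2.resize(c[0:240,150:410],None,fx=2.5,fy=2.5,interpolation=cv2.INTER_CUBIC))
```

```text
(no output)
```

View pics/z7.png

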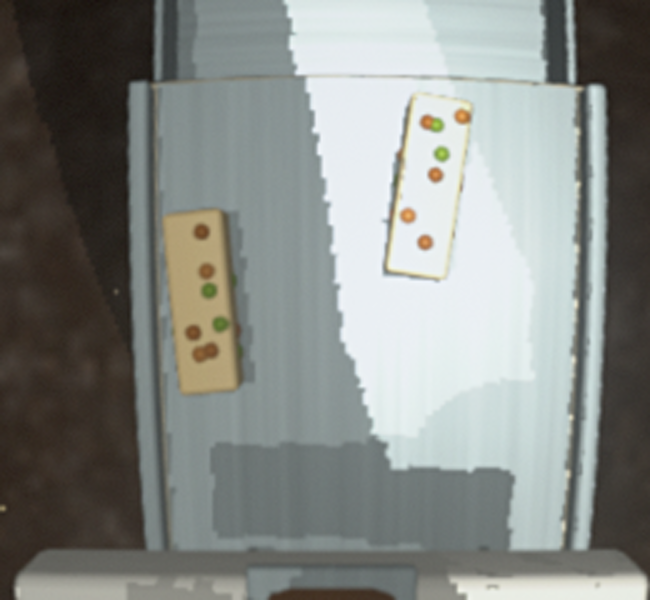

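Run:
```python
from h import *
np.set_printoptions(precision=2,suppress=True)
d=load('w2')
f=lambda u,v,z:onz(d,150+u/2.5-.3,v/2.5-.3,z,True)
R={}
for n,u,v,z in [('inLf',155,83,50),('inLb',168,545,50),('inRf',582,88,50),('inRb',564,545,50),('outLf',131,83,62),('outLb',148,545,62),('outRf',607,88,62),('outRb',588,545,62)]:
  R[n]=f(u,v,z);print(n,R[n],toP(R[n]))
for a,b in (('inLf','inLb'),('inRf','inRb'),('outLf','outLb'),('outRf','outRb')):
  q=R[b]-R[a];print(np.arctan2(q[1],q[0]))
for n,u,v in [('a',165,214),('a',222,210),('a',180,392),('a',240,388),('b',412,94),('b',470,100),('b',385,272),('b',447,279)]: print(n,toP(f(u,v,68)))
```

```text
inLf [412.92 190.1   50.  ] [-144.17  -70.55]
inLb [576.79 205.23  50.  ] [ 20.4  -70.55]
inRf [399.26 335.34  50.  ] [-144.43   75.32]
inRb [563.44 350.06  50.  ] [20.41 74.9 ]
outLf [415.73 184.91  62.  ] [-141.85  -75.98]
outLb [573.15 200.31  62.  ] [ 16.32 -75.11]
outRf [400.83 340.65  62.  ] [-142.38   80.47]
outRb [558.9  355.04  62.  ] [16.34 80.27]
0.0920222884569402
0.08944711644775442
0.0975252364872881
0.09077847123323389
a [-95.91 -63.29]
a [-96.4  -44.98]
a [-38.09 -59.79]
a [-39.08 -40.11]
b [-133.97   14.53]
b [-132.77   32.88]
b [-76.09   6.08]
b [-74.24  25.71]
```

```bash
sed -i 's/o=(550.,273.6)/o=(550.3,275.7)/g' h.py
python3 - <<'E'
from h import *
np.set_printoptions(precision=2,suppress=True)
d=load('w2');c=d['color']
cv2.imwrite('pics/z8.png',cv2.resize(c[205:300,145:425],None,fx=2.8,fy=2.8,interpolation=cv2.INTER_CUBIC))
E
```

```text
(no output)
```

View pics/z8.png

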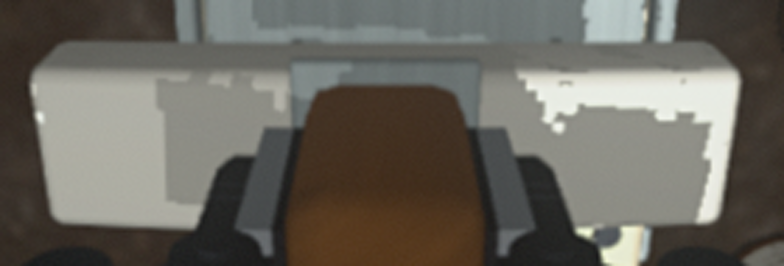

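Run:
```python
from h import *
np.set_printoptions(precision=2,suppress=True)
d=load('w2')
t=np.array([551.2,262.16]);a=.0866
for n,u,v in [('FL',32,75),('FR',740,74),('BL',52,222),('BR',720,222)]:
  p=onz(d,145+u/2.8-.3,205+v/2.8-.3,176,True);q=p[:2]-t
  print(n,p,q[0]*np.cos(a)+q[1]*np.sin(a),-q[0]*np.sin(a)+q[1]*np.cos(a))
print(PR(-6,0,0))
```

```text
FL [542.12 196.18 176.  ] -14.751355160877573 -64.94455978163339
FR [529.6  327.98 176.  ] -15.822926733253674 67.44150417798205
BL [573.86 198.41 176.  ] 17.061536665373023 -65.47045233528935
BR [561.26 331.58 176.  ] 16.029748001085867 68.28987121339394
[544.33 275.15   0.  ]
```

Call:
servo_tool(
  increments=[
    [[-0.007,0.012,0,0.003,0.015],[-0.007,0.012,-0.03,0.003,0.015],[-0.007,0.012,-0.06,0.003,0.015],[-0.007,0.012,-0.085,0.003,0.015],[-0.007,0.012,-0.085,0.003,0.015]],
  ],
)

```text
time: 4.62
tcp_pos: [541.7, 272.6, 266.2]
eef_rot: [[-0.009, -0.996, -0.088], [-0.011, -0.088, 0.996], [-1.0, 0.01, -0.01]]
force: [-1.2, 0.3, -3.6]
grip_width: 27.2
```

Run:
```python
from h import *
d=grab('wrist','w3');grab('scene','s3')
cv2.imwrite('pics/z9.png',cv2.resize(d['color'][150:300,140:430],None,fx=2.7,fy=2.7,interpolation=cv2.INTER_CUBIC))
s=env.state();print(s['tcp_pos'],s['eef_rot'],s['force'])
cv2.imwrite('pics/z10.png',cv2.resize(load('s3')['color'][160:340,140:340],None,fx=3.3,fy=3.3,interpolation=cv2.INTER_CUBIC))
```

```text
[543.63256889 273.45306088 272.32243523] [[-1.70184170e-04 -9.96088136e-01 -8.83651315e-02]
 [-7.69593991e-03 -8.83612113e-02  9.96058768e-01]
 [-9.99970371e-01  8.49566177e-04 -7.65079676e-03]] [-0.51134291  0.77065438  0.12927238]
```

View pics/z9.png

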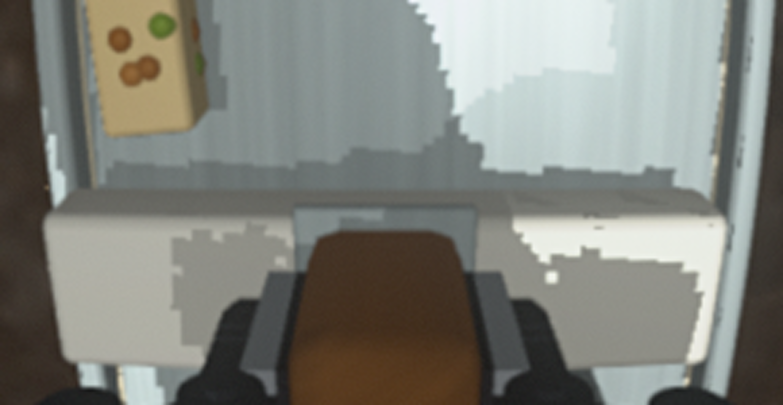

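View pics/z10.png

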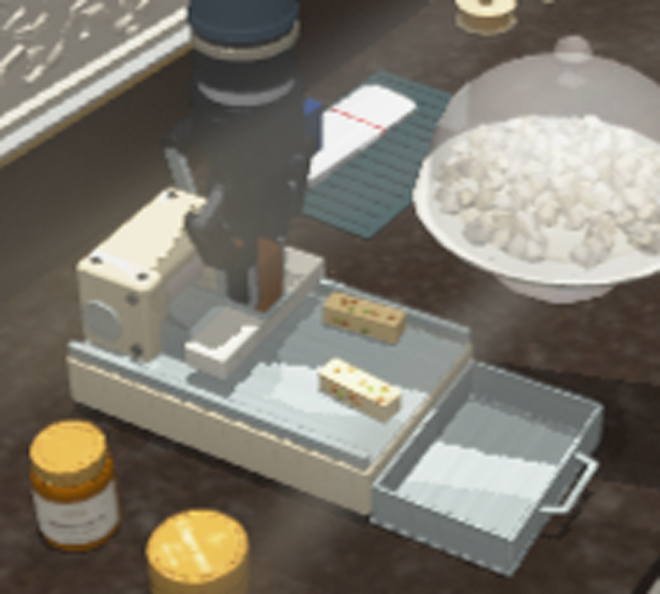

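Run:
```python
from h import *
np.set_printoptions(precision=2,suppress=True)
d=load('w3')
for n,u,v,z in [('BotL',68,191,70),('BotR',703,191,70),('topL',45,217,90),('topR',727,217,90),('rearL',62,360,90),('rearR',706,360,90),('inL',80,10,50),('inL',92,185,50),('inR',727,40,50),('inR',714,180,50),('outL',35,20,62),('outL',52,180,62),('outR',770,20,62),('outR',750,180,62),('a back',148,133,68)]:
  p=onz(d,140+u/2.7-.3,150+v/2.7-.3,z,True); print(n,p,toP(p))
print('tcp',toP([543.6,273.45]))
```

```text
BotL [530.15 203.1   70.  ] [-26.74 -70.44]
BotR [518.06 334.76  70.  ] [-26.68  61.77]
topL [528.27 205.78  90.  ] [-28.37 -67.6 ]
topR [516.61 332.32  90.  ] [-28.35  59.47]
rearL [558.87 207.5   90.  ] [  2.27 -68.7 ]
rearR [546.82 335.12  90.  ] [ 1.99 59.49]
inL [495.02 198.57  50.  ] [-62.13 -71.73]
inL [535.59 201.65  50.  ] [-21.45 -72.39]
inR [488.55 342.45  50.  ] [-55.36  72.14]
inR [521.25 345.35  50.  ] [-22.53  72.03]
outL [495.89 192.63  62.  ] [-61.81 -77.72]
outL [530.99 196.31  62.  ] [-26.52 -77.29]
outR [481.71 346.75  62.  ] [-61.77  77.05]
outR [517.06 348.88  62.  ] [-26.38  75.93]
a back [516.64 220.12  68.  ] [-38.63 -52.25]
tcp [-6.88 -1.62]
```

Call:
servo_tool(
  increments=[
    [[-0.001,0.003,0,0.003,0.015],[-0.001,0.003,0,0.003,0.015],[-0.001,0.003,0,0.003,0.015],[-0.001,0.003,0,0.003,0.015]],
  ],
)

```text
time: 5.05
tcp_pos: [543.3, 276.7, 274.4]
eef_rot: [[0.003, -0.996, -0.091], [-0.006, -0.091, 0.996], [-1.0, -0.003, -0.007]]
force: [0.2, -0.5, -1.4]
grip_width: 27.1
```

Run:
```python
from h import *
s=env.state();print(s['time'],s['tcp_pos'],s['eef_rot'][:,2],s['force'])
d=grab('wrist','w4');
print(np.array(d['pose'])[:3,3])
cv2.imwrite('pics/z11.png',cv2.resize(d['color'][150:300,140:430],None,fx=2.7,fy=2.7,interpolation=cv2.INTER_CUBIC))
s=env.state();print(s['time'],s['tcp_pos'])
```

```text
5.05 [543.28641875 276.74230924 274.42471481] [-0.09137003  0.99579435 -0.00671761] [ 0.18659745 -0.47553338 -1.41908894]
[469.7183333  269.60578062 242.73484295]
5.1 [543.121425   276.67803274 273.92292945]
```

View pics/z11.png

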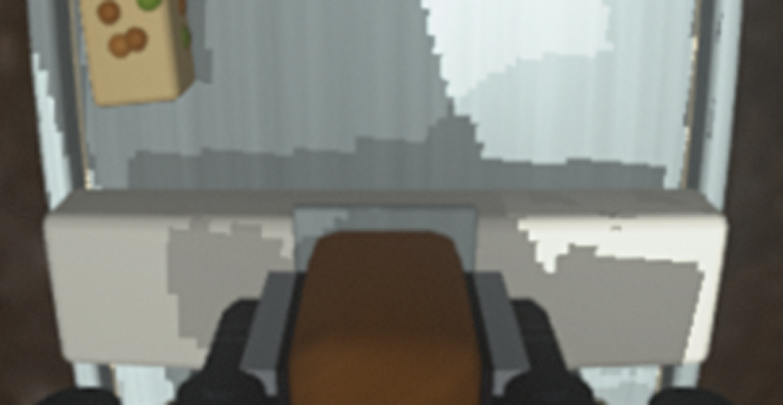

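Run:
```python
from h import *
np.set_printoptions(precision=2,suppress=True)
d=load('w4')
for n,u,v,z in [('topL',45,217,92),('topR',727,217,92),('rearL',62,360,92),('rearR',708,360,92),('inL',75,20,50),('inL',89,185,50),('inR',702,40,50),('inR',688,180,50),('outL',30,20,62),('outL',49,190,62),('outR',740,20,62),('outR',727,180,62)]:
  p=onz(d,140+u/2.7-.3,150+v/2.7-.3,z,True); print(n,p,toP(p))
print('tcp',toP([543.2,276.7]))
```

```text
topL [534.67 208.29  92.  ] [-21.76 -65.68]
topR [522.25 340.02  92.  ] [-22.02  66.62]
rearL [566.73 210.04  92.  ] [ 10.33 -66.89]
rearR [553.95 343.7   92.  ] [ 9.88 67.37]
inL [503.04 199.68  50.  ] [-54.05 -71.35]
inL [543.07 203.26  50.  ] [-13.86 -71.47]
inR [494.26 344.35  50.  ] [-49.5   73.51]
inR [528.27 347.16  50.  ] [-15.37  73.18]
outL [501.55 193.25  62.  ] [-56.12 -77.63]
outL [540.75 197.39  62.  ] [-16.7 -77.1]
outR [487.2  347.96  62.  ] [-56.19  77.75]
outR [523.79 352.    62.  ] [-19.39  78.41]
tcp [-6.98  1.65]
```

Call:
servo_tool(
  increments=[
    [[0,0,-0.008,0,0.015],[0,0,-0.014,0,0.015],[0,0,-0.018,0,0.015],[0,0,-0.018,0,0.015],[0,0,-0.018,0,0.015]],
  ],
)

```text
time: 5.52
tcp_pos: [542.7, 276.5, 254.8]
eef_rot: [[0.0, -0.996, -0.091], [-0.007, -0.091, 0.996], [-1.0, 0.0, -0.008]]
force: [0.1, -0.0, -1.1]
grip_width: 27.5
```

Call:
servo_tool(
  increments=[
    [[0,0,-0.002,0,0.015],[0,0,-0.002,0,0.015],[0,0,-0.003,0,0.015],[0,0,-0.003,0,0.015]],
  ],
)

```text
time: 5.85
tcp_pos: [542.8, 276.5, 252.4]
eef_rot: [[0.001, -0.996, -0.091], [-0.007, -0.091, 0.996], [-1.0, -0.0, -0.007]]
force: [-0.7, -0.9, 0.3]
grip_width: 27.6
```

Call:
servo_tool(
  increments=[
    [[-0.01,-0.0009,0,0,0.015],[-0.02,-0.0018,0,0,0.015],[-0.03,-0.0028,0,0,0.015],[-0.04,-0.0037,0,0,0.015],[-0.05,-0.0046,0,0,0.015]],
  ],
)

```text
time: 6.27
tcp_pos: [492.5, 271.9, 252.5]
eef_rot: [[0.002, -0.996, -0.091], [-0.007, -0.091, 0.996], [-1.0, -0.001, -0.007]]
force: [0.3, 0.6, -1.5]
grip_width: 27.3
```

Run:
```python
from h import *
d=grab('wrist','w5');s=grab('scene','s5')
a=cv2.resize(d['color'][60:300,140:430],(480,400));b=cv2.resize(s['color'][220:330,180:330],(545,400))
cv2.imwrite('pics/z12.png',cv2.resize(np.hstack([a,b]),(800,320)))
s=env.state();print(s['tcp_pos'],s['force'],toP(s['tcp_pos']))
```

```text
[491.74434857 271.94299055 252.46468324] [ 0.3463167  -0.4673973  -1.98843316] [-58.65317613   1.63840271]
```

View pics/z12.png

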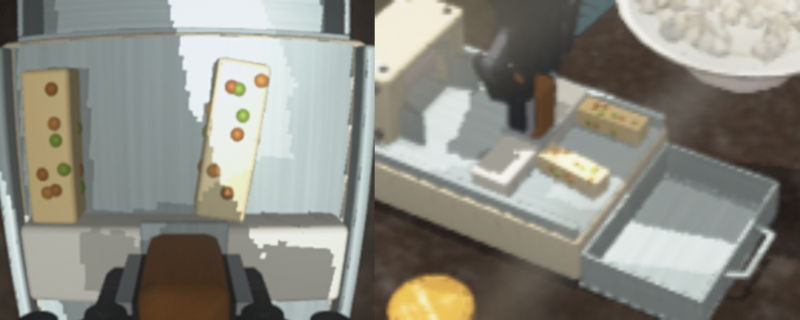

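Call:
servo_tool(
  increments=[
    [[-0.01,-0.0009,0,0,0.015],[-0.02,-0.0018,0,0,0.015],[-0.03,-0.0028,0,0,0.015],[-0.04,-0.0037,0,0,0.015],[-0.05,-0.0046,0,0,0.015]],
  ],
)

```text
time: 6.78
tcp_pos: [441.7, 267.3, 252.7]
eef_rot: [[0.001, -0.996, -0.092], [-0.007, -0.092, 0.996], [-1.0, -0.001, -0.007]]
force: [0.5, 0.0, -2.0]
grip_width: 26.9
```

Call:
servo_tool(
  increments=[
    [[-0.008,-0.0007,0,0,0.015],[-0.016,-0.0015,0,0,0.015],[-0.024,-0.0022,0,0,0.015],[-0.032,-0.003,0,0,0.015],[-0.036,-0.0033,0,0,0.015]],
  ],
)

```text
time: 7.2
tcp_pos: [404.5, 263.9, 252.5]
eef_rot: [[0.0, -0.996, -0.092], [-0.007, -0.092, 0.996], [-1.0, 0.0, -0.007]]
force: [-0.2, -0.2, -1.4]
grip_width: 27.3
```

Run:
```python
from h import *
d=grab('wrist','w6');s=grab('scene','s6')
a=cv2.resize(d['color'][60:300,140:430],(480,400));b=cv2.resize(s['color'][220:330,180:330],(545,400))
cv2.imwrite('pics/z13.png',cv2.resize(np.hstack([a,b]),(800,320)))
s=env.state();print(s['tcp_pos'],s['force'],toP(s['tcp_pos']))
```

```text
[404.9227528  264.03849525 252.56990924] [ 0.72151425  0.81907611 -1.24103965] [-145.83379014    1.74365941]
```

View pics/z13.png

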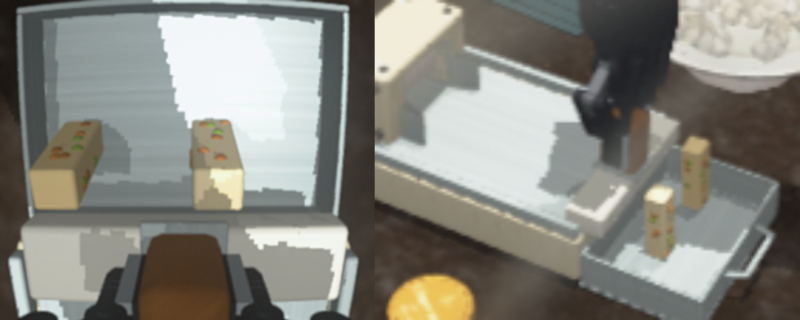

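Call:
servo_tool(
  increments=[
    [[-0.006,-0.0006,0,0,0.015],[-0.012,-0.0011,0,0,0.015],[-0.018,-0.0017,0,0,0.015],[-0.024,-0.0022,0,0,0.015],[-0.03,-0.0028,0,0,0.015]],
  ],
)

```text
time: 7.72
tcp_pos: [374.3, 261.2, 252.5]
eef_rot: [[0.001, -0.996, -0.092], [-0.007, -0.092, 0.996], [-1.0, -0.0, -0.007]]
force: [-0.9, -0.8, -2.2]
grip_width: 27.3
```

Run:
```python
from h import *
d=grab('wrist','w7');s=grab('scene','s7')
a=cv2.resize(d['color'][60:300,140:430],(480,400));b=cv2.resize(s['color'][220:330,180:330],(545,400))
cv2.imwrite('pics/z14.png',cv2.resize(np.hstack([a,b]),(800,320)))
s=env.state();print(s['tcp_pos'],s['force'],toP(s['tcp_pos']))
```

```text
[373.90941552 261.13120915 252.44215809] [ 0.45480273  0.18879483 -2.17673475] [-176.9830647     1.69787205]
```

View pics/z14.png

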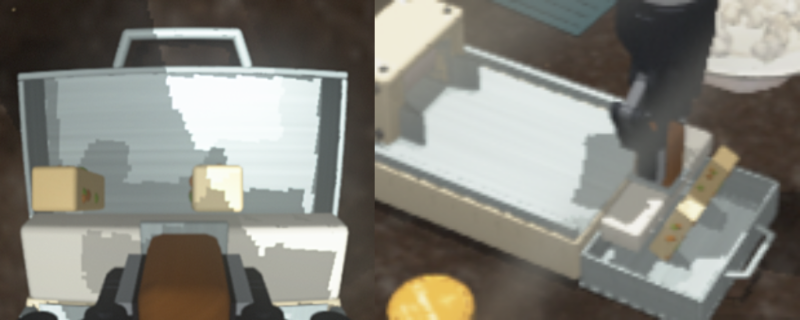

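Run:
```python
from h import *
for i in range(4): grab('top','t8')
d=grab('wrist','w8');s=grab('scene','s8')
a=cv2.resize(d['color'][60:300,140:430],(480,400));b=cv2.resize(s['color'][220:330,180:330],(545,400))
cv2.imwrite('pics/z15.png',cv2.resize(np.hstack([a,b]),(800,320)))
```

```text
(no output)
```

View pics/z15.png

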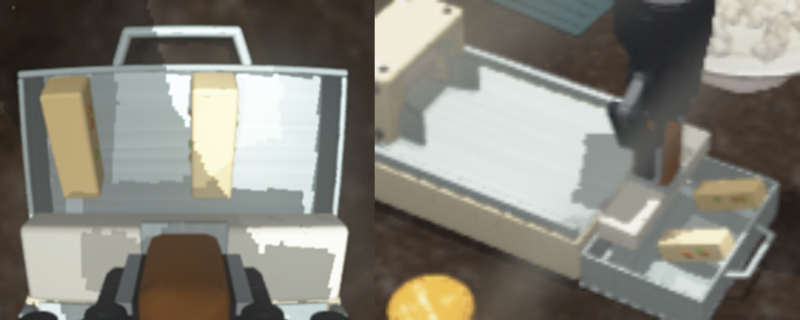

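Run:
```python
from h import *
s=load('s6')
for uv in [(315,178),(268,190),(352,195)]:
  o,w=ray(s,*uv)
  # nearest to vertical line (440,5)
  k=np.dot(np.array([440,5])-o[:2],w[:2])/np.dot(w[:2],w[:2]);print(o+k*w)
```

```text
[435.92623386   2.9518007  192.68457695]
[535.90668714  66.21296539 153.7019172 ]
[345.48821985 -32.95282128 156.07032721]
```

Call:
servo_tool(
  increments=[
    [[0,0,0.03,0,0.015],[0,0,0.06,0,0.015],[0,0,0.09,0,0.015],[0.03,0,0.11,0,0.015],[0.07,0,0.11,0,0.015]],
  ],
)

```text
time: 8.53
tcp_pos: [445.5, 262.2, 369.5]
eef_rot: [[0.01, -0.995, -0.095], [-0.002, -0.095, 0.995], [-1.0, -0.01, -0.003]]
force: [1.4, 2.5, 0.2]
grip_width: 27.3
```

Call:
servo_tool(
  increments=[
    [[0.04,0,0,0,0.015],[0.08,0,0,0,0.015],[0.115,-0.02,0,0,0.015],[0.145,-0.05,0,0,0.015],[0.17,-0.08,0,0,0.015]],
  ],
)

```text
time: 8.95
tcp_pos: [617.7, 181.6, 368.4]
eef_rot: [[0.01, -0.995, -0.096], [-0.002, -0.096, 0.995], [-1.0, -0.01, -0.003]]
force: [0.7, 0.6, -1.7]
grip_width: 27.2
```

Call:
servo_tool(
  increments=[
    [[0,-0.04,0,-0.02,0.015],[0,-0.08,0,-0.05,0.015],[0,-0.12,0,-0.07,0.015],[0,-0.16,0,-0.07,0.015],[0,-0.195,0,-0.07,0.015]],
  ],
)

```text
time: 9.37
tcp_pos: [617.8, -16.1, 367.9]
eef_rot: [[0.009, -1.0, -0.025], [-0.004, -0.025, 1.0], [-1.0, -0.009, -0.004]]
force: [0.6, 0.0, -1.5]
grip_width: 27.1
```

Call:
servo_tool(
  increments=[
    [[0,-0.03,0,0,0.015],[0,-0.042,0,0,0.015],[0,-0.042,0,0,0.015],[0,-0.042,0,0,0.015]],
  ],
)

```text
time: 9.7
tcp_pos: [617.9, -58.8, 367.5]
eef_rot: [[0.009, -1.0, -0.023], [-0.003, -0.023, 1.0], [-1.0, -0.009, -0.003]]
force: [0.8, 1.0, -2.2]
grip_width: 27.7
```

Run:
```python
from h import *
d=grab('wrist','w9');s=grab('scene','s9')
b=cv2.resize(s['color'][160:340,140:340],(467,420))
cv2.imwrite('pics/z16.png',cv2.resize(np.hstack([d['color'],b]),(800,327)))
s=env.state();print(s['tcp_pos'],s['force'])
```

```text
[617.90015828 -57.08638161 367.79353602] [ 0.07424189 -0.01875751 -1.02637571]
```

View pics/z16.png

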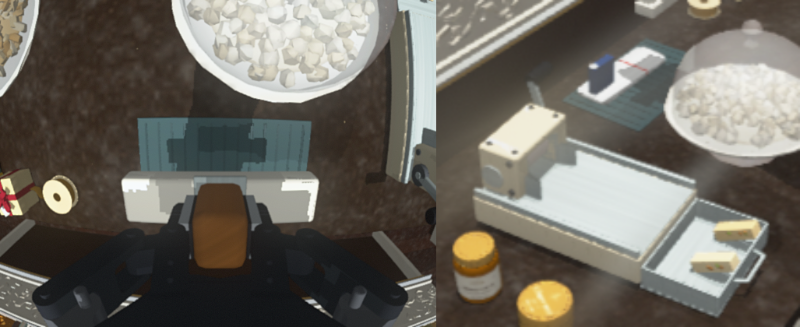

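Call:
servo_tool(
  increments=[
    [[-0.008,0,-0.04,0,0.015],[-0.008,0,-0.08,0,0.015],[-0.008,0,-0.115,0,0.015],[-0.008,0,-0.14,0,0.015],[-0.008,0,-0.15,0,0.015]],
  ],
)

```text
time: 10.22
tcp_pos: [607.5, -54.7, 212.0]
eef_rot: [[-0.0, -1.0, -0.029], [-0.0, -0.029, 1.0], [-1.0, 0.0, -0.0]]
force: [-1.0, -0.4, -3.1]
grip_width: 27.6
```

Call:
servo_tool(
  increments=[
    [[0,0,-0.001,0,0.015],[0,0,-0.001,0,0.015]],
  ],
)

```text
time: 10.38
tcp_pos: [607.0, -53.2, 210.2]
eef_rot: [[-0.003, -1.0, -0.031], [0.001, -0.031, 1.0], [-1.0, 0.003, 0.001]]
force: [-0.2, 0.5, -1.0]
grip_width: 27.3
```

Call:
servo_tool(
  increments=[
    [[0.003,-0.003,-0.002,0,0.015],[0.003,-0.003,-0.004,0,0.015],[0.003,-0.003,-0.006,0,0.015],[0.003,-0.003,-0.006,0,0.015]],
  ],
)

```text
time: 10.72
tcp_pos: [610.7, -56.4, 205.4]
eef_rot: [[-0.001, -1.0, -0.031], [0.0, -0.031, 1.0], [-1.0, 0.001, 0.0]]
force: [-1.2, -0.3, -0.9]
grip_width: 27.3
```

Call:
servo_tool(
  increments=[
    [[0,0,-0.001,0,0.015],[0,0,-0.001,0,0.02],[0,0,-0.001,0,0.04],[0,0,-0.001,0,0.06],[0,0,-0.001,0,0.06]],
  ],
)

```text
time: 11.13
tcp_pos: [610.9, -56.5, 204.9]
eef_rot: [[0.0, -1.0, -0.031], [0.0, -0.031, 1.0], [-1.0, -0.0, 0.0]]
force: [0.1, -0.4, 0.4]
grip_width: 59.9
```

Call:
servo_tool(
  increments=[
    [[0,0,0.02,0,0.06],[0,0,0.05,0,0.06],[0,0,0.09,0,0.06],[-0.01,0,0.12,0,0.06],[-0.03,0,0.15,0,0.06]],
  ],
)

```text
time: 11.55
tcp_pos: [581.7, -56.7, 357.0]
eef_rot: [[0.003, -1.0, -0.031], [-0.0, -0.031, 1.0], [-1.0, -0.003, -0.001]]
force: [-0.9, 0.4, 0.6]
grip_width: 59.9
```

Call:
servo_tool(
  increments=[
    [[-0.03,0,0.02,0,0.06],[-0.04,0,0.02,0,0.06],[-0.04,0,0.02,0,0.06],[-0.04,0,0.02,0,0.06]],
  ],
)

```text
time: 11.88
tcp_pos: [541.6, -56.7, 377.7]
eef_rot: [[0.005, -1.0, -0.031], [-0.001, -0.031, 1.0], [-1.0, -0.005, -0.001]]
force: [-0.1, -0.1, -0.6]
grip_width: 60.2
```

Run:
```python
from h import *
d=grab('wrist','w10');s=grab('scene','s10');grab('top','t10')
cv2.imwrite('pics/z17.png',cv2.resize(d['color'][150:330,160:430],None,fx=2.9,fy=2.9,interpolation=cv2.INTER_CUBIC))
cv2.imwrite('pics/z18.png',cv2.resize(s['color'][160:340,140:340],None,fx=3.3,fy=3.3,interpolation=cv2.INTER_CUBIC))
s=env.state();print(s['tcp_pos'],s['force'])
```

```text
[542.12331492 -56.6495349  375.46604815] [-0.44338861 -0.39994943 -0.53863104]
```

View pics/z17.png

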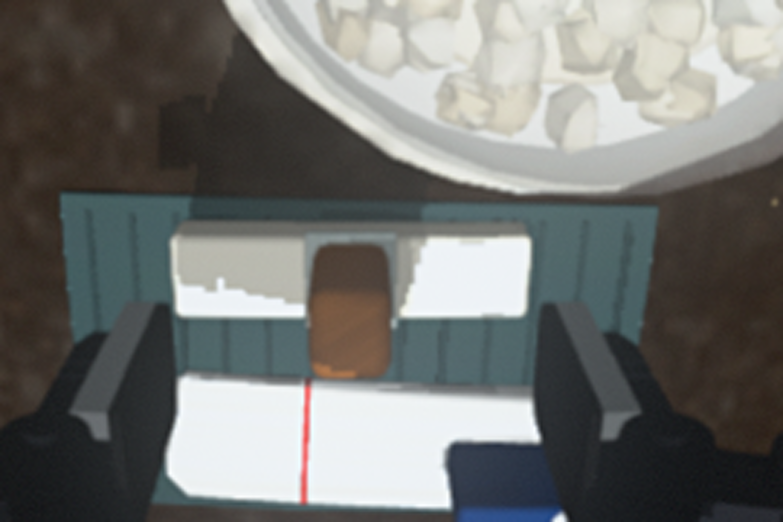

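View pics/z18.png

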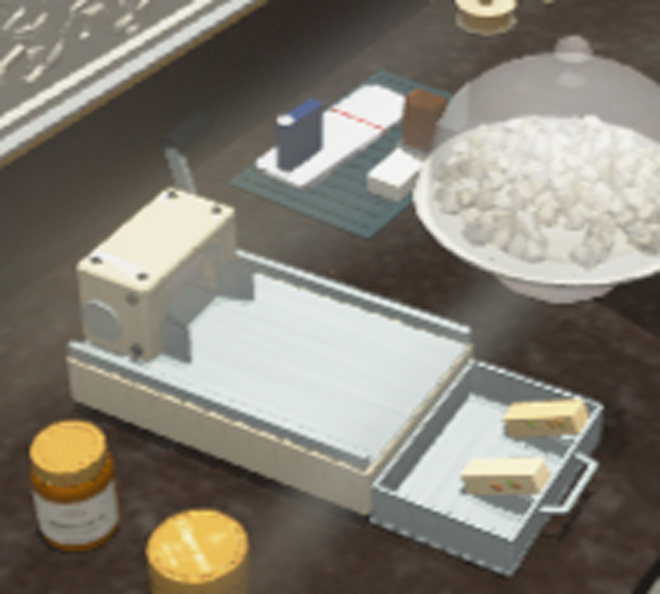

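Call:
servo_tool(
  increments=[
    [[0,0.014,0,-0.124,0.06],[0,0.028,0,-0.248,0.06],[0,0.042,0,-0.372,0.06],[0,0.056,0,-0.496,0.06],[0,0.07,0,-0.62,0.06]],
  ],
)

```text
time: 12.45
tcp_pos: [542.6, 14.0, 373.7]
eef_rot: [[-0.002, -0.828, 0.561], [-0.0, 0.561, 0.828], [-1.0, 0.001, -0.001]]
force: [-0.4, -0.0, -0.5]
grip_width: 60.1
```

Call:
servo_tool(
  increments=[
    [[0.03,0,0,-0.124,0.06],[0.06,0,0,-0.248,0.06],[0.09,0,0,-0.372,0.06],[0.12,0,-0.01,-0.496,0.06],[0.148,0,-0.02,-0.62,0.06]],
  ],
)

```text
time: 12.87
tcp_pos: [692.7, 14.3, 352.0]
eef_rot: [[-0.002, -0.344, 0.939], [0.001, 0.939, 0.344], [-1.0, 0.001, -0.001]]
force: [0.3, 0.7, -0.6]
grip_width: 59.9
```

Call:
servo_tool(
  increments=[
    [[0,0,-0.01,-0.12,0.06],[0,0,-0.03,-0.24,0.06],[0,0,-0.04,-0.36,0.06],[0,0,-0.04,-0.37,0.06],[0,0,-0.04,-0.37,0.06]],
  ],
)

```text
time: 13.28
tcp_pos: [692.7, 14.4, 309.1]
eef_rot: [[-0.006, 0.016, 1.0], [0.002, 1.0, -0.016], [-1.0, 0.002, -0.006]]
force: [1.1, -0.7, -1.0]
grip_width: 59.7
```

Call:
servo_tool(
  increments=[
    [[0,0,0,0,0.06],[0,0,0,0,0.06]],
  ],
)

```text
time: 13.45
tcp_pos: [692.9, 14.4, 309.8]
eef_rot: [[-0.005, 0.014, 1.0], [0.002, 1.0, -0.014], [-1.0, 0.002, -0.005]]
force: [0.3, 0.9, -0.7]
grip_width: 60.1
```

Run:
```python
from h import *
d=grab('wrist','w11');
cv2.imwrite('pics/z19.png',cv2.resize(d['color'][100:330,160:430],None,fx=2.6,fy=2.6,interpolation=cv2.INTER_CUBIC))
s=env.state();print(s['tcp_pos'],s['eef_rot'],s['joints'])
```

```text
[692.92788254  14.41546261 310.15178078] [[-0.00453691  0.01495019  0.99987795]
 [ 0.00165895  0.99988697 -0.0149428 ]
 [-0.99998833  0.00159095 -0.0045612 ]] [-7.61450513e-02  5.01316688e-01  4.58734815e-01  1.53286443e+00
  1.30901041e-03  1.50959537e+00]
```

View pics/z19.png

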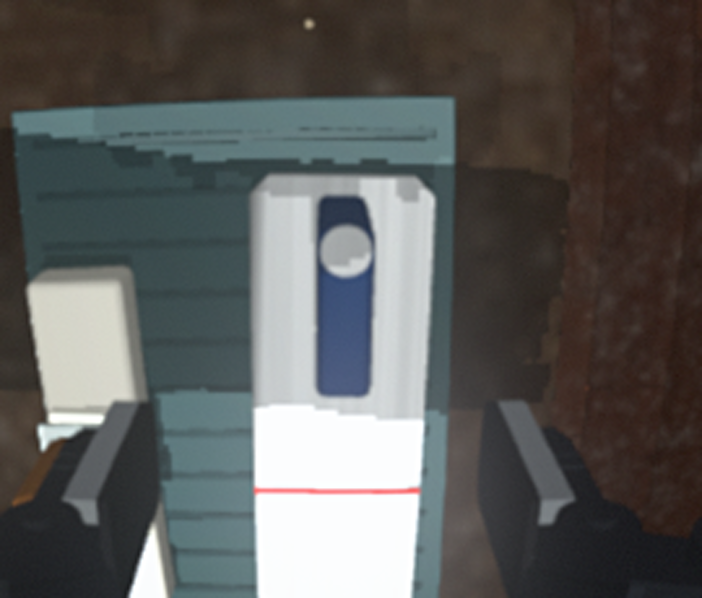

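Run:
```python
from h import *
np.set_printoptions(precision=2,suppress=True)
d=load('w11')
f=lambda u,v,z:onz(d,160+u/2.6-.3,100+v/2.6-.3,z,True)
for n,u,v,z in [('hL far',316,392,61),('hR far',371,392,61),('hL near',320,235,61),('hR near',374,235,61),('lineL',255,491,11),('lineR',420,491,11),('rearL',252,192,11),('rearR',435,195,11),('rear',345,174,11),('matR',455,98,3),('matL',13,113,3)]:
  print(n,f(u,v,z))
```

```text
hL far [690.94 -10.36  61.  ]
hR far [706.44 -10.6   61.  ]
hL near [692.69  35.02  61.  ]
hR near [706.99  34.85  61.  ]
lineL [667.25 -73.09  11.  ]
lineR [727.82 -74.06  11.  ]
rearL [670.67  37.35  11.  ]
rearR [729.78  35.68  11.  ]
rear [700.67  42.77  11.  ]
matR [737.1   66.56   3.  ]
matL [588.59  65.68   3.  ]
```

Call:
servo_tool(
  increments=[
    [[0.006,-0.002,-0.03,-0.005,0.05],[0.006,-0.002,-0.06,-0.005,0.05],[0.006,-0.002,-0.09,-0.005,0.05],[0.006,-0.002,-0.11,-0.005,0.05],[0.006,-0.002,-0.116,-0.005,0.05]],
  ],
)

```text
time: 13.92
tcp_pos: [697.2, 12.6, 189.8]
eef_rot: [[-0.011, 0.019, 1.0], [0.002, 1.0, -0.019], [-1.0, 0.002, -0.011]]
force: [-0.4, -0.0, -0.9]
grip_width: 50.0
```

Call:
servo_tool(
  increments=[
    [[0,0,0,0,0.05]],
  ],
)

```text
time: 14.0
tcp_pos: [696.7, 12.6, 188.9]
eef_rot: [[-0.013, 0.019, 1.0], [0.002, 1.0, -0.018], [-1.0, 0.002, -0.013]]
force: [-0.4, -0.7, 0.9]
grip_width: 50.1
```

Call:
servo_tool(
  increments=[
    [[0.0025,0,0.004,0,0.05],[0.0025,0,0.004,0,0.05],[0.0025,0,0.004,0,0.05]],
  ],
)

```text
time: 14.25
tcp_pos: [700.7, 12.5, 196.3]
eef_rot: [[-0.007, 0.018, 1.0], [0.002, 1.0, -0.018], [-1.0, 0.002, -0.007]]
force: [0.1, 0.2, 1.1]
grip_width: 49.8
```

Call:
servo_tool(
  increments=[
    [[0,0,0,0,0.035],[0,0,0,0,0.02],[0,0,0,0,0.008],[0,0,0,0,0.008],[0,0,0,0,0.008]],
  ],
  squeeze=50,
)

```text
time: 14.67
tcp_pos: [701.4, 12.4, 198.3]
eef_rot: [[-0.004, 0.018, 1.0], [0.002, 1.0, -0.018], [-1.0, 0.002, -0.004]]
force: [-1.1, -0.7, 4.8]
grip_width: 15.4
```

Call:
servo_tool(
  increments=[
    [[0,0,0.03,0,0.008],[0,0,0.07,0,0.008],[-0.01,0.0,0.11,0,0.008],[-0.03,0.01,0.15,0,0.008],[-0.06,0.02,0.18,0,0.008]],
  ],
)

```text
time: 15.08
tcp_pos: [645.9, 30.5, 375.6]
eef_rot: [[-0.002, 0.02, 1.0], [0.002, 1.0, -0.02], [-1.0, 0.002, -0.002]]
force: [-0.8, 0.6, -0.9]
grip_width: 15.4
```

Call:
servo_tool(
  increments=[
    [[-0.02,0.025,0.01,0.12,0.008],[-0.04,0.05,0.02,0.24,0.008],[-0.06,0.075,0.03,0.36,0.008],[-0.08,0.1,0.03,0.48,0.008],[-0.1,0.125,0.03,0.6,0.008]],
  ],
)

```text
time: 15.5
tcp_pos: [544.7, 156.5, 405.6]
eef_rot: [[-0.003, -0.553, 0.833], [0.0, 0.833, 0.553], [-1.0, 0.002, -0.002]]
force: [0.3, 0.7, -1.7]
grip_width: 15.4
```

Call:
servo_tool(
  increments=[
    [[-0.02,0.025,0,0.12,0.008],[-0.04,0.05,0,0.24,0.008],[-0.06,0.075,0,0.36,0.008],[-0.08,0.09,0,0.48,0.008],[-0.1,0.1,0,0.6,0.008]],
  ],
)

```text
time: 15.92
tcp_pos: [443.2, 257.9, 404.2]
eef_rot: [[-0.005, -0.93, 0.368], [-0.001, 0.368, 0.93], [-1.0, 0.004, -0.003]]
force: [0.4, -0.5, -1.5]
grip_width: 15.8
```

Call:
servo_tool(
  increments=[
    [[-0.01,0.0,0,0.12,0.008],[-0.02,0.0,0,0.24,0.008],[-0.025,0.0,0,0.36,0.008],[-0.025,0.0,0,0.46,0.008],[-0.025,0.0,0,0.48,0.008]],
  ],
)

```text
time: 16.33
tcp_pos: [417.5, 258.0, 403.2]
eef_rot: [[-0.006, -0.994, -0.106], [-0.004, -0.106, 0.994], [-1.0, 0.006, -0.004]]
force: [0.0, 0.4, -1.6]
grip_width: 15.3
```

Call:
servo_tool(
  increments=[
    [[-0.006,0.005,-0.03,-0.013,0.008],[-0.006,0.005,-0.06,-0.013,0.008],[-0.006,0.005,-0.09,-0.013,0.008],[-0.006,0.005,-0.11,-0.013,0.008],[-0.006,0.005,-0.12,-0.013,0.008]],
  ],
)

```text
time: 16.75
tcp_pos: [410.0, 262.2, 278.6]
eef_rot: [[-0.013, -0.996, -0.091], [-0.007, -0.091, 0.996], [-1.0, 0.013, -0.006]]
force: [-0.1, -0.8, -1.9]
grip_width: 15.2
```

Call:
servo_tool(
  increments=[
    [[0,0,-0.003,0,0.008],[0,0,-0.003,0,0.008],[0,0,-0.003,0,0.008]],
  ],
)

```text
time: 17.0
tcp_pos: [410.3, 262.2, 276.2]
eef_rot: [[-0.012, -0.996, -0.091], [-0.007, -0.09, 0.996], [-1.0, 0.013, -0.006]]
force: [0.5, -0.1, -0.6]
grip_width: 15.5
```

Run:
```python
from h import *
d=grab('wrist','w12');s=grab('scene','s12');t=grab('top','t12')
cv2.imwrite('pics/z20.png',np.hstack([cv2.resize(s['color'][180:340,140:340],(400,320)),cv2.resize(t['color'][125:290,140:290],(360,396))[:320]]))
s=env.state();print(s['tcp_pos'],s['eef_rot'],s['joints'],toP(s['tcp_pos']))
```

```text
[410.8041654  262.51018056 277.51587739] [[-0.00944631 -0.99581625 -0.09088872]
 [-0.00595978 -0.0908351   0.99584811]
 [-0.99993762  0.00994877 -0.00507679]] [ 0.43138386 -0.03192944 -0.23422163  1.37957725 -0.00146403  0.34040172] [-140.11765683   -0.318519  ]
```

View pics/w12.png

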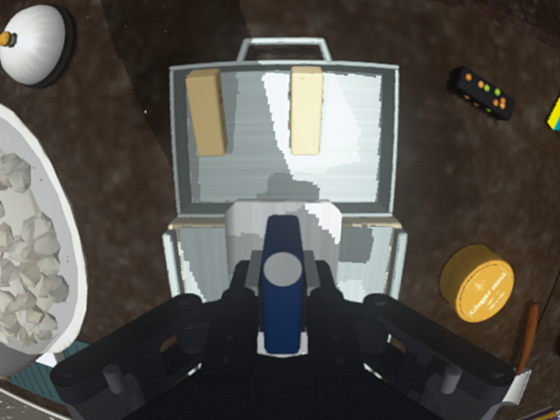

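View pics/z20.png

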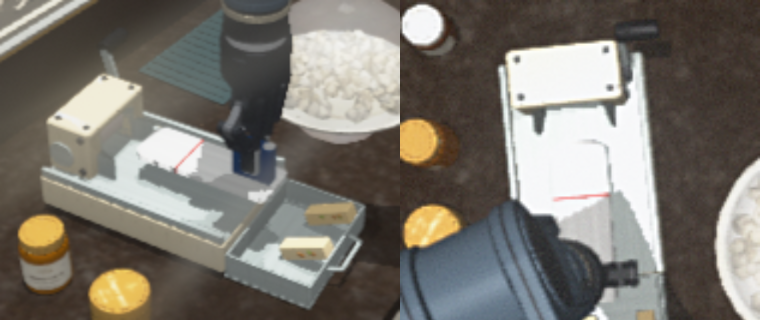

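Run:
```python
from h import *
t=load('t12')['color']
cv2.imwrite('pics/z21.png',cv2.resize(t[135:235,175:260],None,fx=7,fy=6,interpolation=cv2.INTER_CUBIC))
```

```text
(no output)
```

View pics/z21.png

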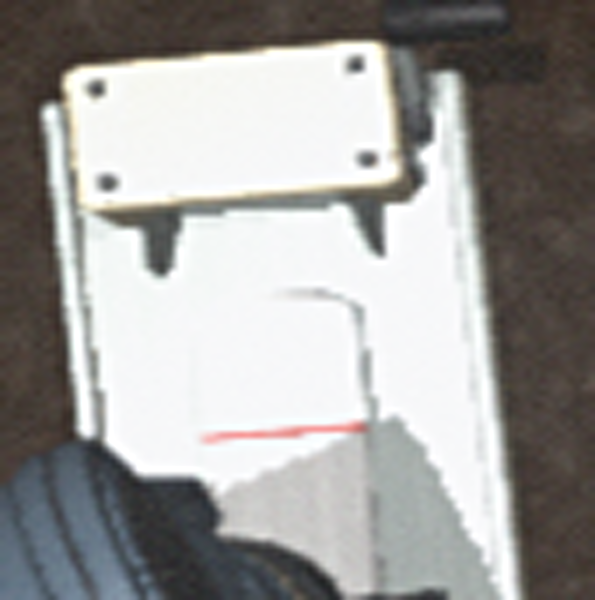

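Run:
```python
from h import *
np.set_printoptions(precision=2,suppress=True)
t=load('t12')
f=lambda u,v,z:onz(t,175+u/7-.43,135+v/6-.42,z)
for n,u,v,z in [('lineL',202,438,89.5),('lineR',367,428,89.5),('gL',162,275,80),('gR',380,255,80),('rimL',42,105,62),('rimR',462,75,62),('rimR',520,570,62),('chFL',84,208,118),('chFR',410,185,118)]:
  p=f(u,v,z);print(n,p,toP(p))
p=(f(202,438,89.5)-f(367,428,89.5));print(np.arctan2(-p[0],p[1]))
```

```text
lineL [492.3  298.53  89.5 ] [-55.66  28.06]
lineR [496.09 237.78  89.5 ] [-57.46 -32.78]
gL [563.83 314.97  80.  ] [17.08 37.86]
gR [571.89 233.75  80.  ] [ 17.64 -43.76]
rimL [641.97 363.84  62.  ] [99.38 79.34]
rimR [654.06 204.26  62.  ] [ 96.76 -80.67]
rimR [434.56 183.52  62.  ] [-123.72  -81.16]
chFL [587.76 335.84 118.  ] [42.83 56.44]
chFR [596.5  218.64 118.  ] [ 40.76 -61.06]
0.062347799854342495
```

Call:
servo_tool(
  increments=[
    [[0,0,-0.01,0.001,0.008],[0,0,-0.018,0.001,0.008],[0,0,-0.025,0.001,0.008],[0,0,-0.028,0.001,0.008],[0,0,-0.028,0.001,0.008]],
  ],
)

```text
time: 17.57
tcp_pos: [410.1, 262.2, 247.7]
eef_rot: [[-0.013, -0.996, -0.092], [-0.007, -0.092, 0.996], [-1.0, 0.013, -0.006]]
force: [-0.3, 0.2, -1.6]
grip_width: 15.6
```

Call:
servo_tool(
  increments=[
    [[0,0,-0.001,0,0.008],[0,0,-0.001,0,0.008],[0,0,-0.002,0,0.008],[0,0,-0.002,0,0.008]],
  ],
)

```text
time: 17.9
tcp_pos: [410.3, 262.3, 246.3]
eef_rot: [[-0.011, -0.996, -0.092], [-0.007, -0.092, 0.996], [-1.0, 0.012, -0.006]]
force: [-0.8, 0.1, 0.2]
grip_width: 15.7
```

Call:
servo_tool(
  increments=[
    [[0.008,0.0007,0,0,0.008],[0.016,0.0015,0,0,0.008],[0.024,0.0022,0,0,0.008],[0.032,0.0029,0,0,0.008],[0.038,0.0035,0,0,0.008]],
  ],
)

```text
time: 18.32
tcp_pos: [449.6, 265.8, 246.4]
eef_rot: [[-0.011, -0.996, -0.092], [-0.007, -0.091, 0.996], [-1.0, 0.012, -0.006]]
force: [-1.6, -0.2, -0.4]
grip_width: 15.3
```

Run:
```python
from h import *
s=grab('scene','s13');t=grab('top','t13');d=grab('wrist','w13')
a=cv2.resize(s['color'][200:300,150:290],(560,400),interpolation=cv2.INTER_CUBIC)
cv2.imwrite('pics/z22.png',np.hstack([a,cv2.resize(t['color'][135:235,175:235],(240,400),interpolation=cv2.INTER_CUBIC)]))
s=env.state();print(s['tcp_pos'],s['force'],toP(s['tcp_pos']))
```

```text
[449.23319791 265.79319144 246.32034057] [ 1.08495652  0.19671009 -0.59275678] [-101.54953019   -0.57987775]
```

View pics/z22.png

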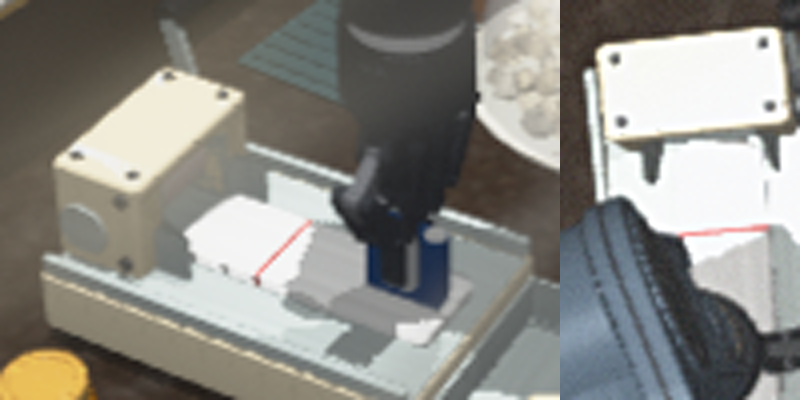

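Call:
servo_tool(
  increments=[
    [[0.006,0.0006,0,0,0.008],[0.012,0.0011,0,0,0.008],[0.018,0.0017,0,0,0.008],[0.024,0.0022,0,0,0.008],[0.03,0.0028,0,0,0.008]],
  ],
)

```text
time: 18.88
tcp_pos: [479.7, 268.7, 246.3]
eef_rot: [[-0.011, -0.996, -0.091], [-0.007, -0.091, 0.996], [-1.0, 0.011, -0.006]]
force: [-1.4, 0.3, 1.0]
grip_width: 15.5
```

Call:
servo_tool(
  increments=[
    [[0.006,0.0006,0,0,0.008],[0.012,0.0011,0,0,0.008],[0.018,0.0017,0,0,0.008],[0.024,0.0022,0,0,0.008],[0.028,0.0026,0,0,0.008]],
  ],
)

```text
time: 19.3
tcp_pos: [508.5, 271.4, 246.3]
eef_rot: [[-0.011, -0.996, -0.091], [-0.006, -0.091, 0.996], [-1.0, 0.011, -0.005]]
force: [-0.9, -0.0, -0.2]
grip_width: 15.7
```

Run:
```python
from h import *
s=grab('scene','s14');t=grab('top','t14');d=grab('wrist','w14')
a=cv2.resize(s['color'][200:300,150:290],(560,400),interpolation=cv2.INTER_CUBIC)
cv2.imwrite('pics/z23.png',np.hstack([a,cv2.resize(t['color'][135:235,175:235],(240,400),interpolation=cv2.INTER_CUBIC)]))
s=env.state();print(s['tcp_pos'],s['force'],toP(s['tcp_pos']),s['eef_rot'][:,2])
```

```text
[508.47263249 271.42551006 246.27723958] [ 0.44779677  1.10631304 -1.53261788] [-42.04317747  -0.41372135] [-0.09131402  0.99580747 -0.00540647]
```

View pics/z23.png

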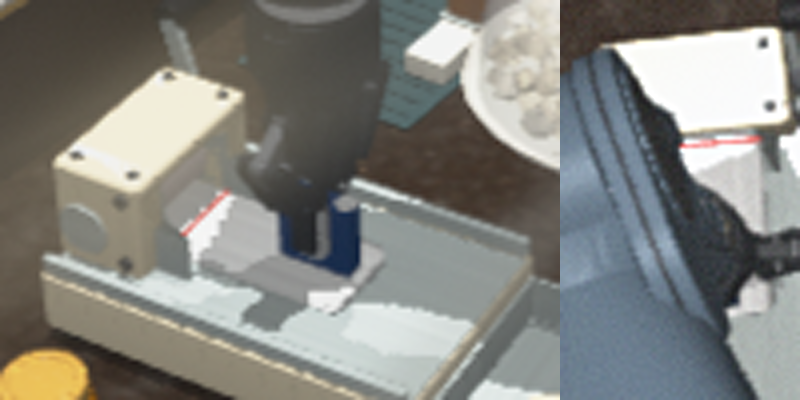

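View pics/w14.png

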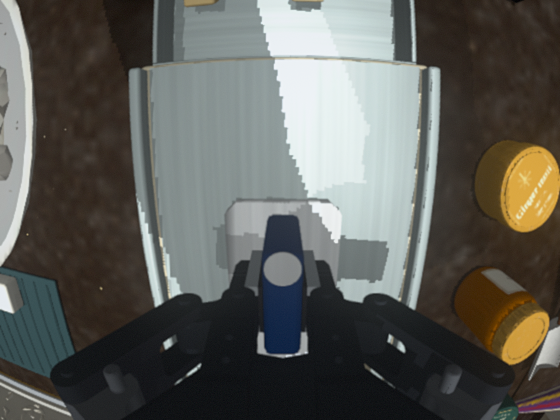

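Run:
```python
from h import *
np.set_printoptions(precision=2,suppress=True)
d=load('w14');c=d['color']
cv2.imwrite('pics/z24.png',cv2.resize(c[45:235,140:430],None,fx=2.7,fy=2.7,interpolation=cv2.INTER_CUBIC))
s=load('s14');t=load('t14')
for u,v in [(228,192),(180,235)]:
  p=onz(s,150+u/4-.4,200+v/4-.4,58);print('scene line',toP(p))
for u,v in [(120,145),(197,139)]:
  p=onz(t,175+u/4-.4,135+v/4-.4,58);print('top line',toP(p))
```

```text
scene line [ 41.73 -28.91]
scene line [43.25 20.72]
top line [43.69 21.1 ]
top line [ 42.55 -30.3 ]
```

View pics/z24.png

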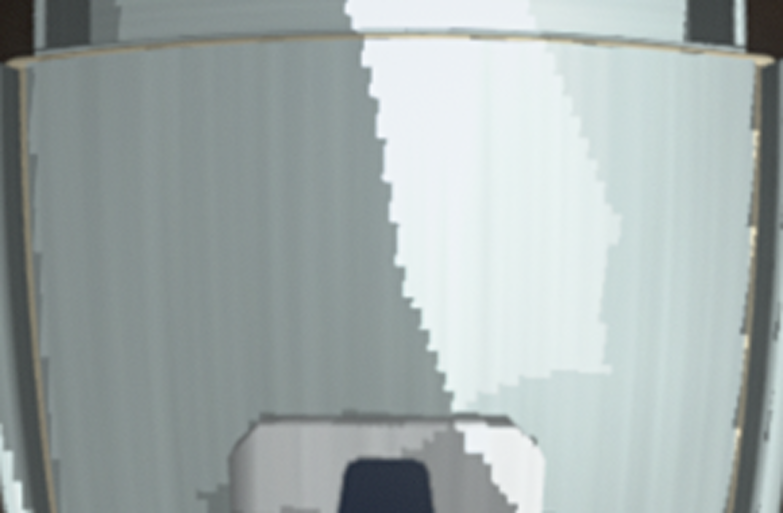

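Run:
```python
from h import *
np.set_printoptions(precision=2,suppress=True)
d=load('w14')
f=lambda u,v,z:toP(onz(d,140+u/2.7-.3,45+v/2.7-.3,z,True))
for n,u,v,z in [('front',385,37,50),('rear top',388,424,58),('rear bot',388,416,50),('frontL',30,62,50),('frontR',755,60,50),('bladeL',231,480,58),('bladeR',544,480,58),('inL',42,440,50),('inR',738,440,50)]: print(n,f(u,v,z))
```

```text
front [-144.77   -1.43]
rear top [-72.63  -0.87]
rear bot [-72.04  -0.88]
frontL [-144.09  -70.81]
frontR [-144.7    70.96]
bladeL [-61.49 -30.99]
bladeR [-61.55  29.05]
inL [-67.07 -72.69]
inR [-67.21  71.78]
```

Call:
servo_tool(
  increments=[
    [[0.0023,0.0006,0,0,0.008],[0.0023,0.0006,-0.001,0,0.008],[0.0023,0.0006,-0.001,0,0.008],[0.0023,0.0006,-0.001,0,0.008]],
  ],
)

```text
time: 19.78
tcp_pos: [510.9, 271.9, 245.6]
eef_rot: [[-0.009, -0.996, -0.091], [-0.007, -0.091, 0.996], [-1.0, 0.009, -0.006]]
force: [-0.3, 0.3, -0.0]
grip_width: 15.1
```

Call:
servo_tool(
  increments=[
    [[0,0,0,0,0.012],[0,0,0,0,0.024],[0,0,0,0,0.04],[0,0,0,0,0.04],[0,0,0,0,0.04]],
  ],
)

```text
time: 20.2
tcp_pos: [510.8, 271.9, 245.3]
eef_rot: [[-0.009, -0.996, -0.091], [-0.007, -0.091, 0.996], [-1.0, 0.01, -0.006]]
force: [-0.1, 0.4, 1.1]
grip_width: 40.3
```

Call:
servo_tool(
  increments=[
    [[0,0,0.02,0,0.04],[0,0,0.05,0,0.04],[0,0,0.08,0,0.04],[-0.02,-0.02,0.11,0,0.04],[-0.04,-0.04,0.13,0,0.04]],
  ],
)

```text
time: 20.62
tcp_pos: [471.1, 232.1, 377.8]
eef_rot: [[-0.006, -0.996, -0.092], [-0.006, -0.092, 0.996], [-1.0, 0.007, -0.005]]
force: [1.0, -0.6, 1.8]
grip_width: 39.7
```

Call:
servo_tool(
  increments=[
    [[0,-0.03,0.02,0,0.04],[-0.03,-0.03,0.02,0,0.04],[-0.03,-0.03,0.02,0,0.04],[-0.03,-0.03,0.02,0,0.04]],
  ],
)

```text
time: 20.95
tcp_pos: [440.3, 201.8, 398.3]
eef_rot: [[-0.006, -0.996, -0.092], [-0.005, -0.092, 0.996], [-1.0, 0.006, -0.005]]
force: [0.4, 0.7, -0.1]
grip_width: 40.4
```

Run:
```python
from h import *
s=grab('scene','s15');t=grab('top','t15');d=grab('wrist','w15')
a=cv2.resize(s['color'][180:300,140:308],(560,400),interpolation=cv2.INTER_CUBIC)
cv2.imwrite('pics/z25.png',np.hstack([a,cv2.resize(t['color'][135:235,175:235],(240,400),interpolation=cv2.INTER_CUBIC)]))
s=env.state();print(s['tcp_pos'],s['force'],toP(s['tcp_pos']),s['eef_rot'][:,2])
```

```text
[441.54348599 202.37684637 397.2952534 ] [ 0.27165293 -0.07126668  0.06951932] [-115.03279917  -63.02157816] [-0.09254338  0.99569427 -0.00535282]
```

View pics/z25.png

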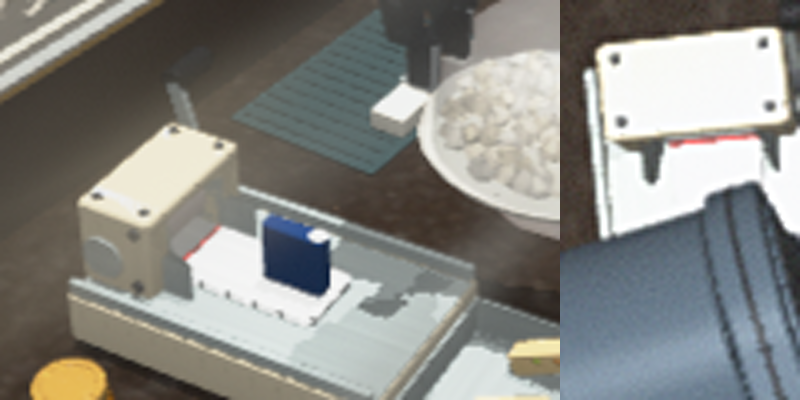

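View pics/w15.png

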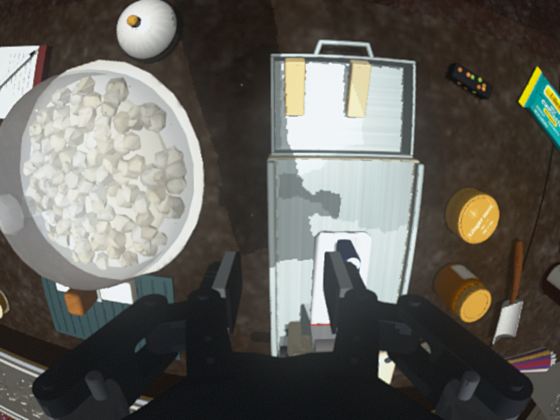

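Run:
```python
from h import *
np.set_printoptions(precision=2,suppress=True)
d=load('w15');c=d['color']
cv2.imwrite('pics/z26.png',cv2.resize(c[145:345,255:425],None,fx=3,fy=3,interpolation=cv2.INTER_CUBIC))
s=load('s15');t=load('t15')
cv2.imwrite('pics/z27.png',cv2.resize(s['color'][230:290,180:260],None,fx=9,fy=9,interpolation=cv2.INTER_CUBIC))
```

```text
(no output)
```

View pics/z26.png

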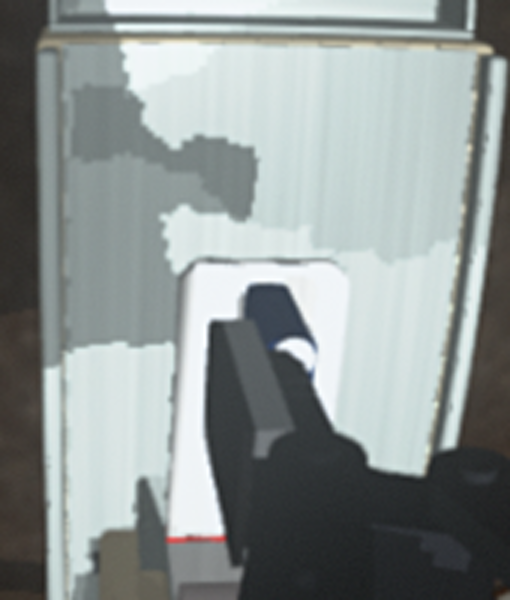

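View pics/z27.png

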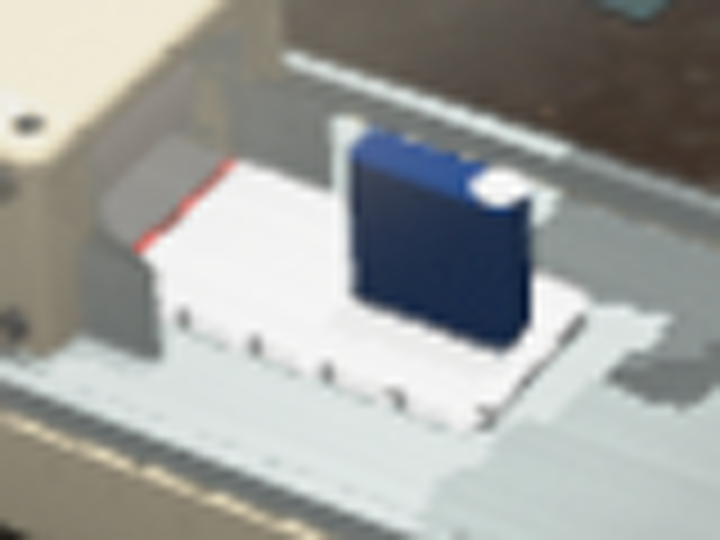

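Run:
```python
from h import *
np.set_printoptions(precision=2,suppress=True)
d=load('w15');s=load('s15')
f=lambda u,v,z:toP(onz(d,255+u/3-.3,145+v/3-.3,z,True))
for n,u,v,z in [('lineL',170,540,58),('lineR',232,540,58),('rearmid',265,262,58),('frontmid',265,40,50),('bladeL@',178,400,58),('bladeR@',345,400,58),('inL',67,400,50),('inR',442,400,50)]: print(n,f(u,v,z))
g=lambda u,v:toP(onz(s,180+u/9-.45,230+v/9-.45,58))
print('scene',g(235,162),g(140,248), 'rear',g(590,300),g(490,415))
```

```text
lineL [ 45.73 -30.62]
lineR [46.52 -6.11]
rearmid [-71.14  -2.4 ]
frontmid [-146.09   -4.74]
bladeL@ [-17.85 -30.41]
bladeR@ [-16.17  31.86]
inL [-13.55 -70.53]
inR [-9.74 74.24]
scene [ 43.86 -27.94] [44.93 16.16] rear [-71.22 -23.85] [-72.21  29.08]
```

Call:
servo_tool(
  increments=[
    [[0.015,0,0,-0.124,0.05],[0.03,0,0,-0.248,0.05],[0.045,0,0,-0.372,0.05],[0.06,0,0,-0.496,0.05],[0.075,0,0,-0.62,0.05]],
  ],
)

```text
time: 21.52
tcp_pos: [517.9, 202.9, 396.2]
eef_rot: [[-0.01, -0.861, 0.508], [-0.001, 0.508, 0.861], [-1.0, 0.008, -0.006]]
force: [-0.5, -0.2, 1.0]
grip_width: 50.1
```

Call:
servo_tool(
  increments=[
    [[0.015,0,0,-0.124,0.05],[0.03,0,0,-0.248,0.05],[0.045,0,0,-0.372,0.05],[0.06,0,-0.01,-0.496,0.05],[0.075,0,-0.02,-0.62,0.05]],
  ],
)

```text
time: 21.93
tcp_pos: [594.7, 203.5, 375.5]
eef_rot: [[-0.008, -0.401, 0.916], [0.005, 0.916, 0.401], [-1.0, 0.008, -0.005]]
force: [0.1, 0.3, -0.8]
grip_width: 49.9
```

Call:
servo_tool(
  increments=[
    [[0.015,0,0,-0.124,0.05],[0.03,0,0,-0.248,0.05],[0.045,0,0,-0.33,0.05],[0.055,0,0,-0.33,0.05],[0.055,0,0,-0.33,0.05]],
  ],
)

```text
time: 22.35
tcp_pos: [651.8, 203.6, 372.8]
eef_rot: [[-0.008, -0.083, 0.997], [0.007, 0.997, 0.083], [-1.0, 0.007, -0.007]]
force: [-0.1, -0.8, -0.4]
grip_width: 50.2
```

Call:
servo_tool(
  increments=[
    [[0,0,0,0,0.05],[0,0,0,0,0.05]],
  ],
)

```text
time: 22.52
tcp_pos: [651.9, 203.9, 371.3]
eef_rot: [[-0.01, -0.083, 0.996], [0.006, 0.997, 0.083], [-1.0, 0.007, -0.009]]
force: [0.8, -0.1, -0.4]
grip_width: 49.9
```

Run:
```python
from h import *
s=env.state();print(s['tcp_pos'],s['force'],toP(s['tcp_pos']),s['eef_rot'])
s=grab('scene','s16');t=grab('top','t16');d=grab('wrist','w16')
cv2.imwrite('pics/z28.png',cv2.resize(d['color'][100:330,160:430],None,fx=2.6,fy=2.6,interpolation=cv2.INTER_CUBIC))
```

```text
[651.94360871 203.87780017 371.30969603] [ 0.84319147 -0.05339836 -0.44350122] [ 94.61543113 -80.85648875] [[-0.00965586 -0.08305889  0.99649786]
 [ 0.00636223  0.99651904  0.0831223 ]
 [-0.99993314  0.00714257 -0.00909381]]
```

View pics/z28.png

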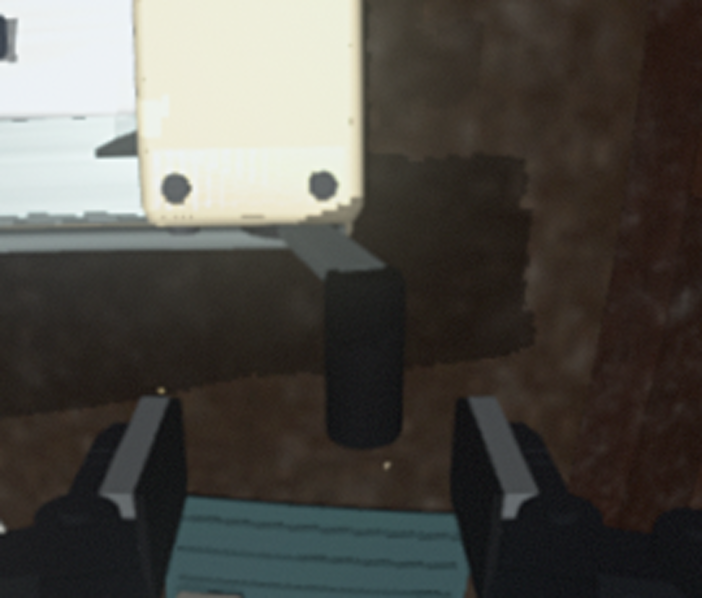

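View pics/s16.png

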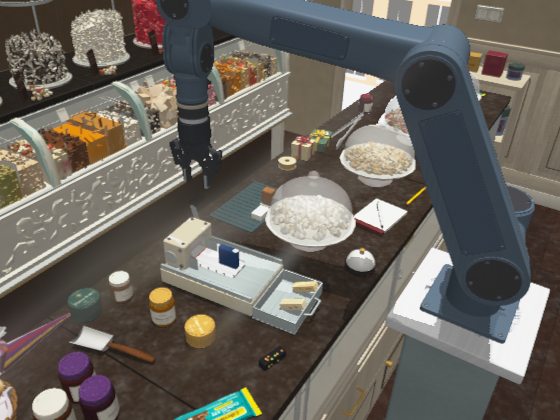

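Run:
```python
from h import *
np.set_printoptions(precision=2,suppress=True)
d=load('w16');t=load('top0');s=load('scene0')
f=lambda u,v:ray(d,160+u/2.6-.3,100+v/2.6-.3,True)
T=ray(t,160+284/3.6-.4,125+45/3.6-.4);S=ray(s,140+187/3.3-.4,170+105/3.3-.4)
W=f(365,355)
for n,r in (('WT',[W,T]),('WS',[W,S]),('WTS',[W,T,S])):
  p,e=tri(r);print(n,p,toP(p),np.array(e))
for z in (140,148):
  a=[onz(d,160+u/2.6-.3,100+v/2.6-.3,z,True) for u,v in ((327,350),(403,350),(365,442),(365,270))]
  print(z,[toP(q) for q in a])
```

```text
WT [661.49 202.23 148.05] [103.97 -83.38] [0.02 0.02]
WS [662.28 200.72 142.96] [104.62 -84.95] [0.57 0.57]
WTS [661.97 201.83 144.14] [104.41 -83.81] [1.07 0.82 0.61]
140 [array([ 94.65, -85.13]), array([114.12, -85.31]), array([ 104.68, -111.69]), array([104.19, -63.96])]
148 [array([ 94.65, -82.01]), array([113.34, -82.18]), array([ 104.28, -107.52]), array([103.81, -61.69])]
```

Call:
servo_tool(
  increments=[
    [[0.006,-0.0065,0,0.009,0.045],[0.006,-0.0065,-0.02,0.009,0.045],[0.006,-0.0065,-0.045,0.009,0.045],[0.006,-0.0065,-0.063,0.009,0.045],[0.006,-0.0065,-0.066,0.009,0.045]],
  ],
)

```text
time: 23.08
tcp_pos: [656.3, 196.6, 302.2]
eef_rot: [[-0.015, -0.092, 0.996], [0.005, 0.996, 0.092], [-1.0, 0.006, -0.015]]
force: [-1.1, -0.6, -0.6]
grip_width: 45.3
```

Call:
servo_tool(
  increments=[
    [[0,0,0,0,0.045],[0,0,0,0,0.045],[0,0,0,0,0.045]],
  ],
)

```text
time: 23.33
tcp_pos: [656.6, 196.5, 303.8]
eef_rot: [[-0.013, -0.092, 0.996], [0.005, 0.996, 0.092], [-1.0, 0.007, -0.012]]
force: [-0.1, 0.4, 1.1]
grip_width: 44.9
```

Run:
```python
from h import *
s=env.state();print(s['tcp_pos'],s['force'],toP(s['tcp_pos']),s['eef_rot'])
s=grab('scene','s17');d=grab('wrist','w17')
cv2.imwrite('pics/z29.png',np.hstack([cv2.resize(d['color'][100:330,160:430],(470,400),interpolation=cv2.INTER_CUBIC),cv2.resize(s['color'][170:290,150:250],(333,400),interpolation=cv2.INTER_CUBIC)])[:,:800])
```

```text
[656.60550547 196.51130902 303.79125689] [-0.09561149  0.43111448  1.10049672] [ 98.5808511  -88.62011662] [[-0.01301343 -0.09209565  0.99566513]
 [ 0.0053702   0.99572865  0.09217171]
 [-0.9999009   0.00654639 -0.01246328]]
```

View pics/z29.png

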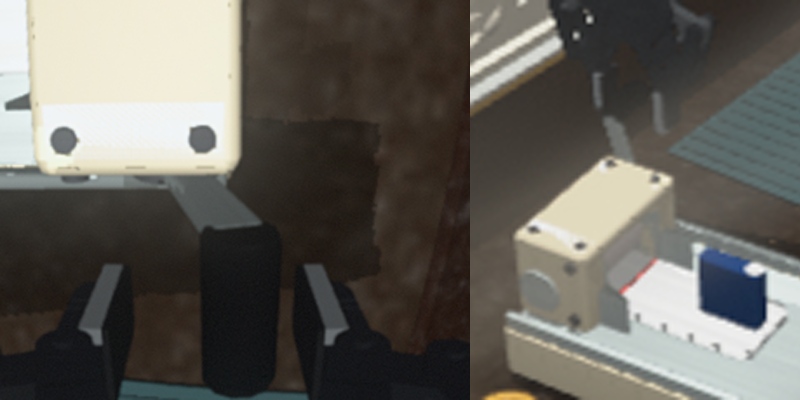

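Call:
servo_tool(
  increments=[
    [[-0.004,-0.0004,0,0,0.045],[-0.008,-0.0007,0,0,0.045],[-0.012,-0.0011,0,0,0.045],[-0.016,-0.0015,0,0,0.045],[-0.02,-0.0018,0,0,0.045]],
  ],
)

```text
time: 23.85
tcp_pos: [638.5, 195.0, 308.0]
eef_rot: [[-0.001, -0.092, 0.996], [0.007, 0.996, 0.092], [-1.0, 0.007, -0.0]]
force: [5.0, 1.1, 2.9]
grip_width: 45.1
```

Run:
```python
from h import *
s=env.state();print(s['tcp_pos'],s['force'],toP(s['tcp_pos']),s['eef_rot'][:,0],s['grip_width'])
d=grab('wrist','w18')
cv2.imwrite('pics/z30.png',cv2.resize(d['color'][100:330,160:430],(470,400),interpolation=cv2.INTER_CUBIC))
```

```text
[638.49742933 194.95463428 307.97808782] [4.96826223 1.05981828 2.91888823] [ 80.40634217 -88.50661425] [-0.00109924  0.00713297 -0.99997396] 45.141550901106775
```

View pics/z30.png

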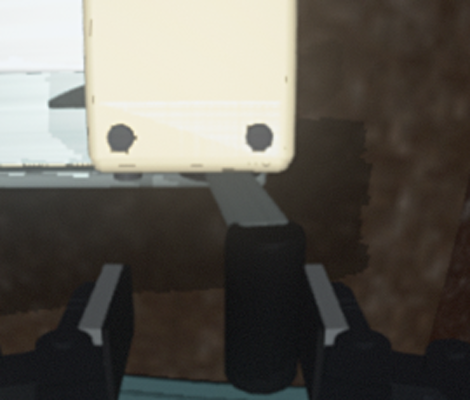

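Call:
servo_tool(
  increments=[
    [[-0.003,-0.0003,-0.001,0,0.045],[-0.006,-0.0006,-0.002,0,0.045],[-0.009,-0.0008,-0.003,0,0.045],[-0.012,-0.0011,-0.003,0,0.045],[-0.012,-0.0011,-0.003,0,0.045]],
  ],
)

```text
time: 24.32
tcp_pos: [625.2, 193.9, 305.3]
eef_rot: [[-0.003, -0.092, 0.996], [0.007, 0.996, 0.092], [-1.0, 0.007, -0.002]]
force: [4.6, 0.5, 2.1]
grip_width: 45.4
```

Run:
```python
from h import *
s=env.state();print(s['tcp_pos'],s['force'],toP(s['tcp_pos']),s['eef_rot'][:,0],s['grip_width'])
d=grab('wrist','w19');s=grab('scene','s19')
cv2.imwrite('pics/z31.png',np.hstack([cv2.resize(d['color'][100:330,160:430],(470,400),interpolation=cv2.INTER_CUBIC),cv2.resize(s['color'][170:290,150:250],(333,400),interpolation=cv2.INTER_CUBIC)])[:,:800])
np.set_printoptions(precision=2,suppress=True)
```

```text
[625.22924176 193.88024662 305.30410787] [4.59550557 0.48311592 2.13876261] [ 67.09556168 -88.35750629] [-0.00261647  0.0068017  -0.99997345] 45.35304123993144
```

View pics/z31.png

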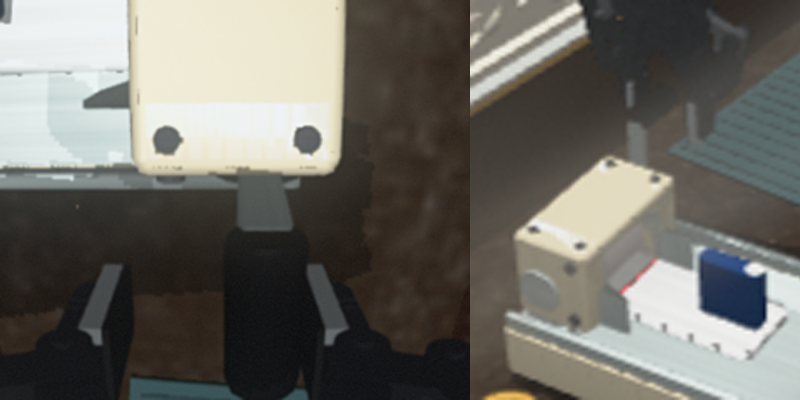

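```bash
cat > g.py <<'E'
from h import *
import sys
np.set_printoptions(precision=2,suppress=True)
def meas(name,uL,uR,v):
  d=load(name)
  a=[toP(onz(d,160+u/1.741-.3,100+v/1.739-.3,151,True)) for u in (uL,uR)]
  x=(a[0][0]+a[1][0])/2; l=np.arcsin((x-84)/75); th=.5-l
  print(name,a,'x',x,'angle',th,'gap',9.2+12*np.sin(.6-th))
E
python3 - <<'E'
from g import *
meas('w17',201,279,320);meas('w18',226,303,320);meas('w19',224,306,320)
E
```

```text
w17 [array([ 94.17, -85.1 ]), array([113.5 , -85.14])] x 103.8348284458771 angle 0.2323515153297151 gap 13.513064625700121
w18 [array([ 83.82, -87.1 ]), array([103.64, -87.43])] x 93.72701970567489 angle 0.3699400403651951 gap 11.936430845681745
w19 [array([ 69.69, -85.45]), array([ 90.36, -85.77])] x 80.02564365598823 angle 0.5530162500936705 gap 9.763597591073914
```

Call:
servo_tool(
  increments=[
    [[-0.002,-0.0002,0,0,0.045],[-0.004,-0.0004,0,0,0.045],[-0.006,-0.0006,0,0,0.045],[-0.006,-0.0006,0,0,0.045],[-0.006,-0.0006,0,0,0.045]],
  ],
)

```text
time: 24.83
tcp_pos: [619.0, 193.3, 304.4]
eef_rot: [[-0.005, -0.092, 0.996], [0.006, 0.996, 0.092], [-1.0, 0.007, -0.004]]
force: [3.0, 0.6, 2.3]
grip_width: 44.9
```

Call:
servo_tool(
  increments=[
    [[-0.001,-0.0001,0,0,0.045],[-0.001,-0.0001,0,0,0.045],[-0.001,-0.0001,0,0,0.045]],
  ],
)

```text
time: 25.08
tcp_pos: [617.8, 193.1, 304.2]
eef_rot: [[-0.006, -0.092, 0.996], [0.006, 0.996, 0.092], [-1.0, 0.007, -0.005]]
force: [2.7, -1.1, 2.0]
grip_width: 45.1
```

Run:
```python
from h import *
s=env.state();print(s['tcp_pos'],s['force'],toP(s['tcp_pos']),s['eef_rot'][:,0],s['grip_width'],s['joint_torque'])
d=grab('wrist','w20');s=grab('scene','s20')
cv2.imwrite('pics/z32.png',np.hstack([cv2.resize(d['color'][100:330,160:430],(470,400),interpolation=cv2.INTER_CUBIC),cv2.resize(s['color'][170:290,150:250],(333,400),interpolation=cv2.INTER_CUBIC)])[:,:800])
```

```text
[617.81317626 193.13225319 304.24712392] [ 2.74233828 -1.05758879  2.02243499] [ 59.64214048 -88.42102047] [-0.00557686  0.00644508 -0.99996368] 45.097382391538 [ 4.29374892e-01 -4.44585013e+01  2.96727580e+01  1.30224131e+00
  1.26264556e-01  1.02035256e-02]
```

View pics/z32.png

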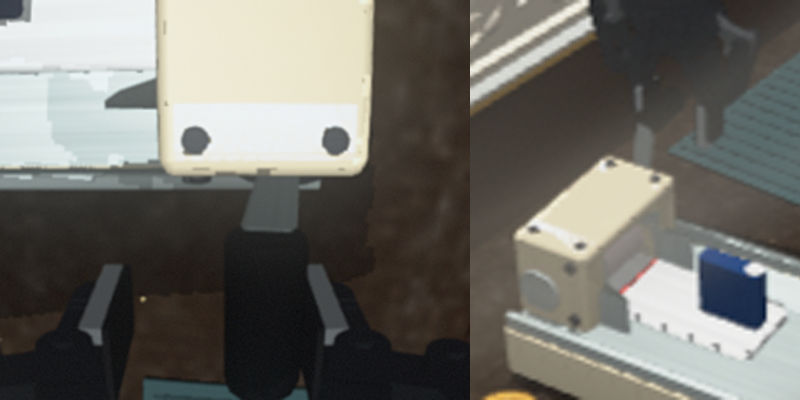

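Run:
```python
from g import *
meas('w20',224,307,320)
```

```text
w20 [array([ 61.76, -84.91]), array([ 82.49, -85.19])] x 72.12268388761335 angle 0.6590337406870256 gap 8.492006503175624
```

Call:
servo_tool(
  increments=[
    [[-0.0015,-0.0001,0,0,0.045],[-0.0015,-0.0001,0,0,0.045],[-0.0015,-0.0001,0,0,0.045],[-0.0015,-0.0001,0,0,0.045]],
  ],
)

```text
time: 25.52
tcp_pos: [616.3, 193.0, 304.1]
eef_rot: [[-0.006, -0.092, 0.996], [0.006, 0.996, 0.092], [-1.0, 0.007, -0.005]]
force: [3.3, -0.7, 2.6]
grip_width: 45.3
```

Run:
```python
from h import *
s=env.state();print(s['tcp_pos'],s['force'],toP(s['tcp_pos']),s['joint_torque'])
```

```text
[616.25067059 192.99557196 304.13156032] [ 3.32232788 -0.74808185  2.62354817] [ 58.07368573 -88.41357585] [ 5.30010089e-01 -4.43989027e+01  2.97107488e+01  1.34248316e+00
  1.73686640e-01  6.82971702e-03]
```

Call:
servo_tool(
  increments=[
    [[-0.001,-0.0001,0,0,0.045],[-0.001,-0.0001,0,0,0.045],[-0.001,-0.0001,0,0,0.045],[-0.001,-0.0001,0,0,0.045]],
  ],
)

```text
time: 25.85
tcp_pos: [615.2, 192.9, 304.1]
eef_rot: [[-0.006, -0.092, 0.996], [0.006, 0.996, 0.092], [-1.0, 0.007, -0.006]]
force: [4.0, -0.6, 2.3]
grip_width: 44.7
```

Run:
```python
from h import *
s=env.state();print(s['tcp_pos'],s['force'],toP(s['tcp_pos']),s['joint_torque'])
```

```text
[615.1742867  192.90293821 304.09709943] [ 3.95349147 -0.5541729   2.30225567] [ 56.99334359 -88.40693017] [ 4.93377037e-01 -4.43826842e+01  2.97209895e+01  1.39791392e+00
  1.54782208e-01  8.63879803e-03]
```

Call:
servo_tool(
  increments=[
    [[-0.0008,-0.0001,0,0,0.045],[-0.0008,-0.0001,0,0,0.045],[-0.0008,-0.0001,0,0,0.045],[-0.0008,-0.0001,0,0,0.045]],
  ],
)

```text
time: 26.18
tcp_pos: [614.3, 192.8, 304.1]
eef_rot: [[-0.006, -0.092, 0.996], [0.006, 0.996, 0.092], [-1.0, 0.007, -0.006]]
force: [3.2, 1.1, 1.9]
grip_width: 45.2
```

Run:
```python
from h import *
s=env.state();print(s['tcp_pos'],s['force'],toP(s['tcp_pos']),s['joint_torque'])
```

```text
[614.33373118 192.81113872 304.06925746] [3.17540708 1.09842435 1.94900999] [ 56.14790915 -88.42111937] [ 4.43504155e-01 -4.43935204e+01  2.97611010e+01  1.42940909e+00
  1.29940859e-01  1.07453502e-02]
```

Call:
servo_tool(
  increments=[
    [[-0.0008,-0.0001,0,0,0.045],[-0.0008,-0.0001,0,0,0.045],[-0.0008,-0.0001,0,0,0.045],[-0.0008,-0.0001,0,0,0.045]],
  ],
)

```text
time: 26.52
tcp_pos: [613.6, 192.7, 304.1]
eef_rot: [[-0.006, -0.092, 0.996], [0.006, 0.996, 0.092], [-1.0, 0.007, -0.005]]
force: [5.2, 1.0, 0.4]
grip_width: 45.0
```

Run:
```python
from h import *
s=env.state();print(s['tcp_pos'],s['force'],toP(s['tcp_pos']),s['joint_torque'])
d=grab('wrist','w21');s=grab('scene','s21')
cv2.imwrite('pics/z33.png',np.hstack([cv2.resize(d['color'][100:330,160:430],(470,400),interpolation=cv2.INTER_CUBIC),cv2.resize(s['color'][220:290,165:223],(331,400),interpolation=cv2.INTER_CUBIC)])[:,:800])
```

```text
[613.62599776 192.72261307 304.073607  ] [5.17948143 0.96327516 0.40358924] [ 55.43503587 -88.44425098] [ 4.99241743e-01 -4.45531833e+01  2.95554292e+01  1.83826715e+00
  1.24681285e-01  1.41264807e-02]
```

View pics/z33.png

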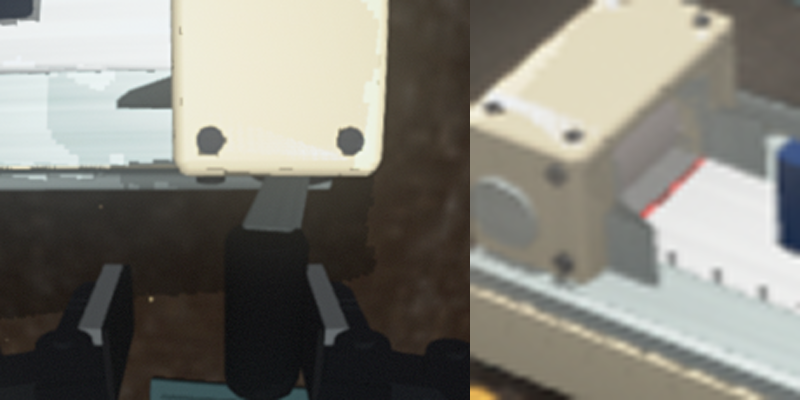

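Call:
servo_tool(
  increments=[
    [[0.004,0.0004,0,0,0.045],[0.009,0.0008,0,0,0.045],[0.01,0.0009,0,0,0.045],[0.01,0.0009,0,0,0.045]],
  ],
)

```text
time: 26.95
tcp_pos: [623.4, 193.6, 302.9]
eef_rot: [[-0.009, -0.092, 0.996], [0.006, 0.996, 0.092], [-1.0, 0.007, -0.009]]
force: [-0.5, 0.2, 0.2]
grip_width: 44.9
```

Run:
```python
from g import *
s=env.state();print(s['tcp_pos'],s['force'],toP(s['tcp_pos']),s['joint_torque'])
d=grab('wrist','w22')
cv2.imwrite('pics/z34.png',cv2.resize(d['color'][100:330,160:430],(470,400),interpolation=cv2.INTER_CUBIC))
```

```text
[623.39 193.57 302.9 ] [-0.48  0.2   0.23] [ 65.23 -88.5 ] [ -0.02 -46.71  32.2    0.05   0.02  -0.  ]
```

View pics/z34.png

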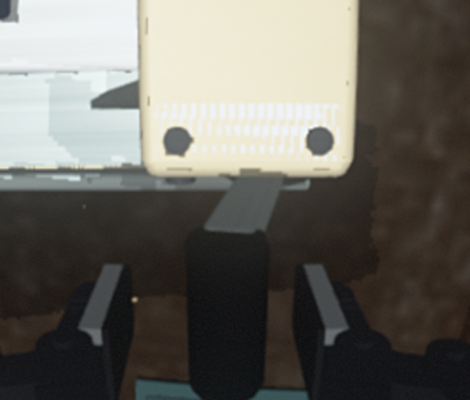

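Call:
servo_tool(
  increments=[
    [[0,0,0.03,0,0.045],[0,0,0.06,0,0.045],[0,0,0.09,0,0.045],[-0.01,0,0.1,0.12,0.045],[-0.03,0,0.1,0.24,0.045]],
  ],
)

```text
time: 27.42
tcp_pos: [594.6, 193.4, 407.1]
eef_rot: [[-0.002, -0.331, 0.944], [0.005, 0.944, 0.331], [-1.0, 0.006, -0.001]]
force: [-0.3, 0.0, -0.4]
grip_width: 45.3
```

Call:
servo_tool(
  increments=[
    [[-0.02,0.01,0,0.124,0.045],[-0.04,0.02,0,0.248,0.045],[-0.06,0.03,0,0.372,0.045],[-0.08,0.04,0,0.496,0.045],[-0.1,0.05,0,0.62,0.045]],
  ],
)

```text
time: 27.83
tcp_pos: [493.3, 243.6, 406.9]
eef_rot: [[-0.006, -0.821, 0.571], [0.002, 0.571, 0.821], [-1.0, 0.006, -0.001]]
force: [-0.3, 0.4, 0.0]
grip_width: 44.8
```

Call:
servo_tool(
  increments=[
    [[0.005,0.01,0,0.124,0.045],[0.01,0.02,0,0.248,0.045],[0.015,0.025,0,0.372,0.045],[0.015,0.029,0,0.496,0.045],[0.015,0.029,0,0.62,0.045]],
  ],
)

```text
time: 28.25
tcp_pos: [508.0, 273.3, 406.4]
eef_rot: [[-0.008, -1.0, -0.019], [-0.002, -0.019, 1.0], [-1.0, 0.008, -0.002]]
force: [-0.0, 0.0, 0.6]
grip_width: 45.0
```

Call:
servo_tool(
  increments=[
    [[0,0,-0.02,0.09,0.045],[0,0,-0.04,0.09,0.045],[0,0,-0.06,0.09,0.045],[0,0,-0.06,0.09,0.045],[0,0,-0.06,0.09,0.045]],
  ],
)

```text
time: 28.67
tcp_pos: [507.2, 273.1, 344.9]
eef_rot: [[-0.012, -0.994, -0.109], [-0.004, -0.109, 0.994], [-1.0, 0.012, -0.003]]
force: [-0.6, -0.5, 1.1]
grip_width: 45.3
```

Run:
```python
from g import *
meas('w22',188,268,320)
s=env.state();print(s['tcp_pos'],s['force'],toP(s['tcp_pos']),s['eef_rot'])
d=grab('wrist','w23');s=grab('scene','s23');t=grab('top','t23')
```

```text
w22 [array([ 57.99, -84.31]), array([ 77.58, -84.3 ])] x 67.78317424507662 angle 0.7179456646832688 gap 7.787931268761458
[507.18 273.05 344.88] [-0.6  -0.49  1.12] [-43.18   1.33] [[-0.01 -0.99 -0.11]
 [-0.   -0.11  0.99]
 [-1.    0.01 -0.  ]]
```

View pics/w23.png

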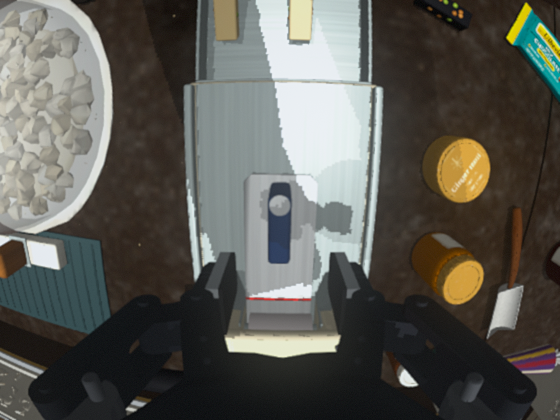

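View pics/s23.png

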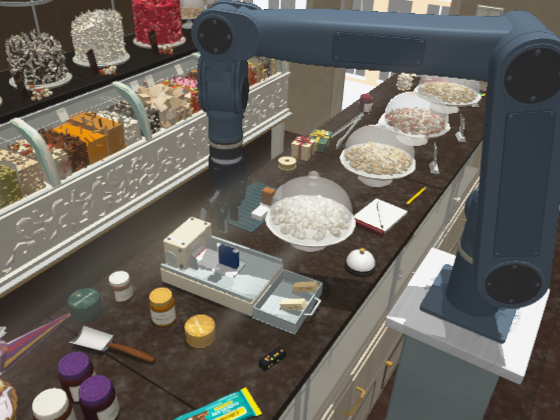

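Call:
servo_tool(
  increments=[
    [[0.0036,-0.0012,-0.03,-0.017,0.045],[0.0036,-0.0012,-0.06,-0.017,0.045],[0.0036,-0.0012,-0.085,-0.017,0.045],[0.0036,-0.0012,-0.097,-0.017,0.045],[0.0036,-0.0012,-0.097,-0.017,0.045]],
  ],
)

```text
time: 29.23
tcp_pos: [510.9, 271.8, 248.7]
eef_rot: [[-0.01, -0.996, -0.092], [-0.003, -0.091, 0.996], [-1.0, 0.01, -0.002]]
force: [-0.2, 0.1, -0.7]
grip_width: 44.7
```

Call:
servo_tool(
  increments=[
    [[0,0,0,0,0.045],[0,0,0,0,0.045]],
  ],
)

```text
time: 29.4
tcp_pos: [511.6, 272.1, 250.8]
eef_rot: [[-0.008, -0.996, -0.092], [-0.002, -0.092, 0.996], [-1.0, 0.008, -0.001]]
force: [0.7, -0.1, -0.0]
grip_width: 45.2
```

Call:
servo_tool(
  increments=[
    [[-0.001,0,-0.005,0,0.045],[-0.001,0,-0.005,0,0.045],[-0.001,0,-0.005,0,0.03],[-0.001,0,-0.005,0,0.008],[-0.001,0,-0.005,0,0.008]],
  ],
)

```text
time: 29.82
tcp_pos: [510.9, 271.9, 246.6]
eef_rot: [[-0.006, -0.996, -0.091], [-0.003, -0.091, 0.996], [-1.0, 0.007, -0.002]]
force: [0.1, -1.5, 3.7]
grip_width: 15.2
```

Call:
servo_tool(
  increments=[
    [[0,0,0,0,0.008],[0,0,0,0,0.008],[0,0,0,0,0.008]],
  ],
)

```text
time: 30.07
tcp_pos: [510.9, 271.7, 246.6]
eef_rot: [[-0.006, -0.996, -0.09], [-0.003, -0.09, 0.996], [-1.0, 0.007, -0.003]]
force: [-0.4, -1.1, -0.6]
grip_width: 15.9
```

Call:
servo_tool(
  increments=[
    [[-0.006,-0.0006,0,0,0.008],[-0.014,-0.0013,0,0,0.008],[-0.022,-0.002,0,0,0.008],[-0.031,-0.0028,0,0,0.008],[-0.04,-0.0037,0,0,0.008]],
  ],
)

```text
time: 30.48
tcp_pos: [469.7, 267.9, 246.6]
eef_rot: [[-0.007, -0.996, -0.09], [-0.003, -0.09, 0.996], [-1.0, 0.007, -0.002]]
force: [0.5, 0.0, 0.8]
grip_width: 15.7
```

Call:
servo_tool(
  increments=[
    [[-0.01,-0.0009,0,0,0.008],[-0.02,-0.0018,0,0,0.008],[-0.03,-0.0028,0,0,0.008],[-0.04,-0.0037,0,0,0.008],[-0.05,-0.0046,0,0,0.008]],
  ],
)

```text
time: 30.9
tcp_pos: [418.4, 263.3, 246.6]
eef_rot: [[-0.007, -0.996, -0.091], [-0.003, -0.091, 0.996], [-1.0, 0.008, -0.002]]
force: [-0.3, 0.9, -0.1]
grip_width: 15.3
```

Call:
servo_tool(
  increments=[
    [[-0.01,-0.0009,0.001,0,0.008],[-0.02,-0.0018,0.002,0,0.008],[-0.025,-0.0023,0.01,0,0.008],[-0.025,-0.0023,0.03,0,0.008],[-0.025,-0.0023,0.06,0,0.008]],
  ],
)

```text
time: 31.32
tcp_pos: [391.2, 260.3, 304.2]
eef_rot: [[-0.014, -0.996, -0.091], [-0.006, -0.091, 0.996], [-1.0, 0.015, -0.005]]
force: [0.3, -0.1, -1.7]
grip_width: 15.6
```

Call:
servo_tool(
  increments=[
    [[0,0,0.04,0,0.008],[0,0,0.08,0,0.008],[0,0,0.1,0,0.008],[0,0,0.1,0,0.008]],
  ],
)

```text
time: 31.65
tcp_pos: [391.9, 260.7, 411.3]
eef_rot: [[-0.004, -0.996, -0.091], [-0.001, -0.091, 0.996], [-1.0, 0.004, -0.001]]
force: [0.7, -0.3, -1.2]
grip_width: 15.4
```

Run:
```python
from h import *
s=env.state();print(s['tcp_pos'],s['force'],toP(s['tcp_pos']),s['eef_rot'])
s=grab('scene','s24');t=grab('top','t24')
cv2.imwrite('pics/z35.png',np.hstack([cv2.resize(s['color'][170:310,140:280],(400,400),interpolation=cv2.INTER_CUBIC),cv2.resize(t['color'][110:230,270:390],(400,400),interpolation=cv2.INTER_CUBIC)]))
```

```text
[391.8644523 260.6934582 411.2671968] [ 0.69452348 -0.3257123  -1.2061303 ] [-159.14417635   -0.38756179] [[-3.67367927e-03 -9.95800514e-01 -9.14759025e-02]
 [-1.22705011e-03 -9.14719619e-02  9.95806896e-01]
 [-9.99992499e-01  3.77052067e-03 -8.85858483e-04]]
```

View pics/z35.png

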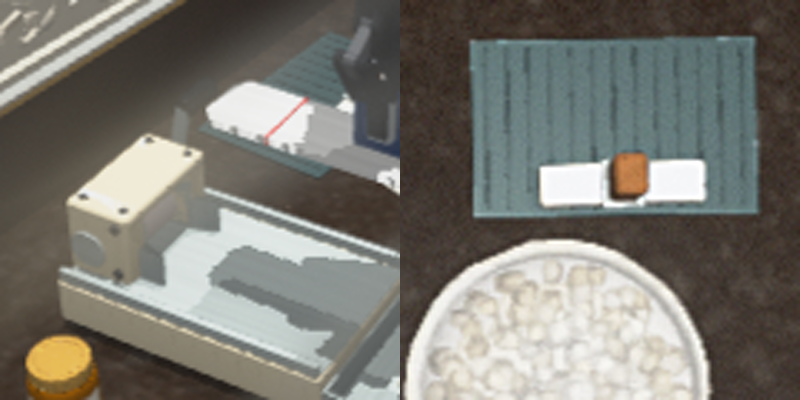

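Call:
servo_tool(
  increments=[
    [[0.02,0,0,-0.12,0.008],[0.04,0,0,-0.24,0.008],[0.055,0,0,-0.36,0.008],[0.07,-0.02,0,-0.48,0.008],[0.085,-0.04,0,-0.6,0.008]],
  ],
)

```text
time: 32.17
tcp_pos: [476.3, 220.3, 402.3]
eef_rot: [[-0.018, -0.871, 0.49], [0.001, 0.49, 0.872], [-1.0, 0.016, -0.008]]
force: [-0.4, -0.7, -1.6]
grip_width: 15.3
```

Call:
servo_tool(
  increments=[
    [[0.025,-0.025,0,-0.12,0.008],[0.05,-0.05,0,-0.24,0.008],[0.075,-0.075,0,-0.36,0.008],[0.1,-0.1,0,-0.48,0.008],[0.125,-0.125,0,-0.6,0.008]],
  ],
)

```text
time: 32.58
tcp_pos: [601.7, 94.0, 399.1]
eef_rot: [[-0.02, -0.437, 0.899], [0.011, 0.899, 0.437], [-1.0, 0.019, -0.013]]
force: [0.5, 0.6, -1.4]
grip_width: 15.3
```

Call:
servo_tool(
  increments=[
    [[0.02,-0.02,0,-0.12,0.008],[0.04,-0.04,-0.01,-0.24,0.008],[0.06,-0.06,-0.02,-0.36,0.008],[0.08,-0.075,-0.03,-0.48,0.008],[0.095,-0.083,-0.04,-0.483,0.008]],
  ],
)

```text
time: 33.0
tcp_pos: [697.5, 8.5, 354.7]
eef_rot: [[-0.017, 0.037, 0.999], [0.019, 0.999, -0.037], [-1.0, 0.018, -0.018]]
force: [0.0, 0.4, -1.6]
grip_width: 15.2
```

Call:
servo_tool(
  increments=[
    [[0,0,-0.02,0,0.008],[0,0,-0.04,0,0.008],[0,0,-0.04,0,0.008],[0,0,-0.04,0,0.008]],
  ],
)

```text
time: 33.33
tcp_pos: [696.2, 8.5, 309.9]
eef_rot: [[-0.027, 0.038, 0.999], [0.02, 0.999, -0.037], [-0.999, 0.019, -0.027]]
force: [-0.9, -0.2, -0.7]
grip_width: 15.0
```

Call:
servo_tool(
  increments=[
    [[0.002,0.003,-0.03,0.015,0.008],[0.002,0.003,-0.06,0.015,0.008],[0.002,0.003,-0.08,0.015,0.008],[0.002,0.003,-0.095,0.015,0.008],[0.002,0.003,-0.1,0.015,0.008]],
  ],
)

```text
time: 33.75
tcp_pos: [697.0, 12.1, 207.5]
eef_rot: [[-0.031, 0.022, 0.999], [0.02, 1.0, -0.022], [-0.999, 0.019, -0.032]]
force: [-0.1, 0.7, -2.5]
grip_width: 15.3
```

Call:
servo_tool(
  increments=[
    [[0.002,0,0,0,0.008],[0.002,0,0,0,0.008],[0.002,0,0,0,0.008]],
  ],
)

```text
time: 34.0
tcp_pos: [699.9, 12.2, 209.9]
eef_rot: [[-0.028, 0.022, 0.999], [0.019, 1.0, -0.021], [-0.999, 0.019, -0.028]]
force: [0.6, -0.1, -1.7]
grip_width: 15.4
```

Call:
servo_tool(
  increments=[
    [[-0.001,0,-0.003,0,0.008],[-0.001,0,-0.006,0,0.008],[-0.001,0,-0.008,0,0.008],[-0.001,0,-0.008,0,0.008]],
  ],
)

```text
time: 34.33
tcp_pos: [698.8, 12.2, 201.7]
eef_rot: [[-0.028, 0.022, 0.999], [0.019, 1.0, -0.021], [-0.999, 0.019, -0.028]]
force: [0.2, -0.6, -1.4]
grip_width: 15.1
```

Call:
servo_tool(
  increments=[
    [[0,0,-0.002,0,0.008],[0,0,-0.002,0,0.008],[0,0,-0.002,0,0.008]],
  ],
)

```text
time: 34.58
tcp_pos: [698.9, 12.4, 200.5]
eef_rot: [[-0.027, 0.022, 0.999], [0.019, 1.0, -0.021], [-0.999, 0.019, -0.028]]
force: [-1.2, 1.8, 2.2]
grip_width: 15.7
```

Contact with the mat; release and rise.

Call:
servo_tool(
  increments=[
    [[0,0,-0.001,0,0.012],[0,0,-0.001,0,0.02],[0,0,0,0,0.035],[0,0,0,0,0.04],[0,0,0,0,0.04]],
  ],
)

```text
time: 35.0
tcp_pos: [698.9, 12.3, 200.3]
eef_rot: [[-0.027, 0.022, 0.999], [0.019, 1.0, -0.021], [-0.999, 0.019, -0.027]]
force: [0.9, 0.1, -0.8]
grip_width: 39.9
```

Call:
servo_tool(
  increments=[
    [[0,0,0.01,0,0.04],[0,0,0.03,0,0.04],[0,0,0.06,0,0.04],[0,0,0.1,0,0.04],[0,0,0.14,0,0.04]],
  ],
)

```text
time: 35.42
tcp_pos: [698.3, 12.2, 340.9]
eef_rot: [[-0.03, 0.022, 0.999], [0.019, 1.0, -0.021], [-0.999, 0.019, -0.03]]
force: [1.3, -0.5, 0.2]
grip_width: 40.4
```

Call:
servo_tool(
  increments=[
    [[-0.03,0,0.03,0,0.04],[-0.07,0,0.05,0,0.04],[-0.11,0,0.06,0,0.04],[-0.15,0,0.06,0,0.04],[-0.19,0,0.06,0,0.04]],
  ],
)

```text
time: 35.83
tcp_pos: [507.4, 12.1, 403.4]
eef_rot: [[-0.025, 0.022, 0.999], [0.019, 1.0, -0.021], [-1.0, 0.018, -0.025]]
force: [-0.4, -0.1, 0.6]
grip_width: 39.8
```

Call:
servo_tool(
  increments=[
    [[-0.04,0,0,0,0.04],[-0.08,0,0,0,0.04],[-0.1,0,0,0,0.04],[-0.1,0,0,0,0.04],[-0.1,0,0,0,0.04]],
  ],
)

```text
time: 36.25
tcp_pos: [406.6, 12.2, 404.6]
eef_rot: [[-0.022, 0.022, 1.0], [0.018, 1.0, -0.022], [-1.0, 0.018, -0.022]]
force: [1.3, 0.1, -0.8]
grip_width: 40.2
```

Run:
```python
from h import *
s=env.state();print(s['tcp_pos'],s['force'])
s=grab('scene','s25');t=grab('top','t25');d=grab('wrist','w25')
cv2.imwrite('pics/z36.png',np.hstack([cv2.resize(s['color'][160:330,140:340],(440,374),interpolation=cv2.INTER_CUBIC),cv2.resize(t['color'][110:222,270:378],(360,374),interpolation=cv2.INTER_CUBIC)]))
cv2.imwrite('pics/z37.png',cv2.resize(t['color'][120:295,130:270],None,fx=3.4,fy=3.4,interpolation=cv2.INTER_CUBIC))
```

```text
[406.63263223  12.16812627 404.62826093] [ 1.28639693  0.13163268 -0.75421497]
```

View pics/z36.png

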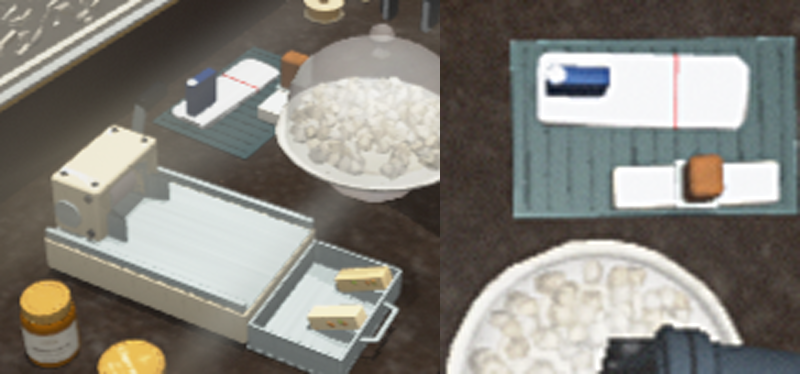

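View pics/z37.png

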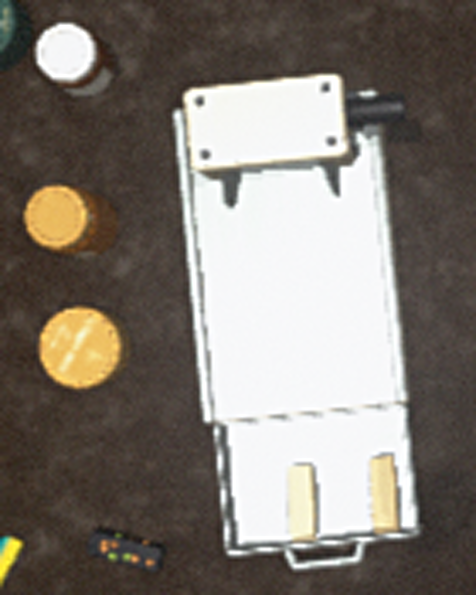

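Run:
```python
from h import *
np.set_printoptions(precision=1,suppress=True)
t=load('t25');s=load('s25')
p=onz(t,130+379/3.4-.4,120+108/3.4-.4,150);x=toP(p);th=.5-np.arcsin((x[0]-84)/75);print('grip',x,th,9.2+12*np.sin(.6-th))
f=lambda u,v,z:onz(t,270+(u-440)*.3-.35,110+v*.2995-.35,z)
m=np.array([662.6,-53,0])
for n,u,v,z in [('handle top',577,80,61),('line',676,91,11),('scr handle',704,177,72),('matFL',514,215,3),('matBR',795,38,3)]: print(n,f(u,v,z)-m)
print('jar/tin shift check')
c0=load('top0')['color'].astype(int);c1=t['color'].astype(int)
for n,(a,b,c,d) in {'jar':(170,198,132,165),'tin':(205,240,137,170)}.items(): print(n,np.abs(c0[a:b,c:d]-c1[a:b,c:d]).mean())
```

```text
grip [ 67.9 -86.4] 0.7160944449438038 7.809993975761984
handle top [26.3 70.  61. ]
line [ 28.  -17.5  11. ]
scr handle [-54.2 -28.4  72. ]
matFL [-73.9 118.9   3. ]
matBR [  74.1 -120.     3. ]
jar/tin shift check
jar 9.703463203463203
tin 10.237518037518038
```

Run:
```python
from h import *
for k in ('top0','t25'):
  c=load(k)['color'][165:245,130:175];h=cv2.cvtColor(c,cv2.COLOR_BGR2HSV)
  m=((h[...,0]>10)&(h[...,0]<30)&(h[...,1]>120)&(h[...,2]>120)).astype(np.uint8)
  n,l,st,ce=cv2.connectedComponentsWithStats(m);print(k,[(st[i,4],ce[i].round(1)) for i in range(1,n) if st[i,4]>60])
```

```text
top0 [(np.int32(272), array([16.1, 18.3])), (np.int32(410), array([23.3, 56.8]))]
t25 [(np.int32(281), array([16.1, 18.4])), (np.int32(407), array([23.3, 56.9]))]
```

Tin and jar haven't moved, and every other check agrees, so I'm handing in.

Run:
```python
from h import *
s=env.state();print(s['time'],s['joint_vel'].round(4));print(env.job_done())
```

```text
36.4 [ 0.      0.0179  0.0055  0.0044 -0.0005  0.0001]
the job is handed in; nothing more can be done
None
```

I finished every step of the press job and handed it in at 36.4 s. The interface gave no verdict, so the results below are my own last checks.

**What I did:**
- **Offcuts:** I pulled the two offcuts that were there into the crumb tray with the scraper. They first stood on end, so I nudged them until they lay flat. The fingers stayed well clear of the sweets, by the pictures.
- **Gauge:** I slid it in until its red line was level with the uprights. Three views put the line between 44 and 46.5 mm, against the required 45 mm.
- **Lever:** I hooked it and swung it until the force at the grip rose by about 2 N (from 3.2 to 5.2 N). I took that as light contact with the blade, roughly 12 N.
- **Finish:** I drew the gauge out and laid it flat on the mat beside the standing scraper, then backed the arm away.

**Last checks:**
- **Tray:** both offcuts are in it.
- **Roller gap:** about 7.8 mm, worked out from two lever measurements (0.716 and 0.718 rad). Touching the 8 mm blade should give 8 mm, so I put the difference down to measuring error. I did not measure the roller height directly.
- **Tools:** the gauge handle and line, and the scraper, are within the mat limits. My reading of the gauge's position differs by 5–9 mm from where the arm released it, probably from a coarse picture reading. Either value is within limits.
- **Tin and jar:** both are within 0.1 pixel of where they started.

One disagreement: the top and wrist cameras differed by about 2 mm in the press's sideways position, so I aligned with the wrist view. The tool was tilted about 0.03 rad when it released the gauge, but the blade looks flat in the pictures.

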